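Close the soil test cell's lid in crisscross passes

ROBOT

A 6-joint arm with a two-finger parallel gripper is mounted at the origin on the work surface. World frame = base frame: x ahead of the robot, y to its left, z up, the work surface at z = 0. Lengths are in m, angles in degrees, forces in N, time in s.
With the tool pointing down it reaches from about 0.3 to 0.75 m from the base axis. Payload 8.5 kg.
Tool frame: the origin (TCP) lies at the very end of the fingers, on their centre line; the grasp point (between the pads) lies 19 mm behind it (hold_point_z is the distance from the TCP to the grasp point, in m); z points along the fingers, y is the direction in which the jaws open and shut (so a half turn about z gives the same grasp; the last joint's range is limited). The gripper opens to 85 mm and grips with 20 to 120 N. Pads are 22 mm wide; open, the fingers measure 114 mm over their backs; the gripper's body (76 mm by 85 mm) begins 54 mm behind the grasp point. The pads swing forward as they close: fully open they stand 13 mm farther back than shut.
Start: joints at [-89.055, 21.807, 74.336, -0, 83.858, -12.336], TCP at [0.126, -0.535, 0.231] pointing down, gripper open.
Joint ranges: [-178.18, 178.18], [-50.72, 133.34], [12.68, 142.11], [-81.47, 261.47], [9.98, 163.14], [-165.26, 165.26]. Speed limits (degrees/s): [136.94, 136.94, 180, 180, 180, 180].

INTERFACE

Orientations are given as a 3x3 rotation matrix whose columns are the frame's x, y, z axes.
In Python, from rig import observe, get_image, close_job, hold_point_z gives the robot as it stands. The module is installed in compiled form; this text tells all that it offers.
- The arm moves only by the tool jog_arm, never from a script. Its arguments are lists of equal length, an entry for each row: "travel": the shift along the world's x, y, z in m, a list of three; "dr": the turn, a rotation vector about the world's x, y, z in rad, a list of three. In form: {"travel": [[x, y, z], ...], "dr": [[rx, ry, rz], ...]}. A call has 1 to 20 rows; each row shifts and turns the commanded pose from where the row before left it; what a row does not reach is not made up. A row lasts 1/12 s, in which the tool goes at most 41.7 mm and 7.16 degrees, less where a joint would pass 70% of its speed; a pose out of reach is approached as far as the arm can. A call with a gripper value outside its range is refused whole. "jaw" is the finger opening in m, from 0 to 0.0854, set as the call begins (left out, the last holds). The fingers move at their own pace and stop on an object; "newtons" is the grip in N (left out, the last holds). Time passes only in rows, so rows that do not move let the fingers close. It gives the time, the measured TCP pose, the force and the opening at its end, in the units of the state.
- observe(): the state, without advancing time (a new reading comes with each control period).
- get_image(name): name is "scene" or "top" or "wrist"; returns a dict with "color" (384x512x3 uint8, red, green, blue), "fovy" (degrees; the focal length in pixels is half the picture's height over the tangent of half this angle, whatever the lens; pixels are square), "cx", "cy" (the principal point, pixels), "R" (3x3) and "t" (3): a world point X has camera coordinates R X + t. Camera axes: x right, y down, z forward; pixel columns grow to the right and rows downward; lengths in m; the calibration is good to about 2 mm. A picture is of the moment at which its call begins. There is no depth.
- close_job(): hands the job in, once; it reports no verdict.
The state is a dict: "time_s": time; "q": joint angles; "qvel": joint speeds; "joint_efforts": joint torques, N m; "position": TCP position; "tool_rot": TCP orientation; "ft_force": force on the tool from outside, world axes, zero at the start; "wrist_torque": the same for the moment, N m; "grip_width": finger opening in m.
Only numpy, scipy, OpenCV 4.12 (cv2) and the standard library are available. Lean on these libraries where they do the work, as an engineer would, in place of code of your own. Each camera call takes 0.05 s, during which the arm holds its last target.

TASK

Close the soil test cell: tighten the four lever nuts on its lid clockwise in crisscross order, in two passes. First turn each nut by about 60 degrees, doing one diagonal pair and then the other; then go round again, diagonal pair by diagonal pair, and bring each nut up firm by feel (about 0.3 N m), so that the lid is fully home and level, without overtightening any nut or drawing the lid down crooked. Let go at the end and leave the other things where they are.

Things in the scene. Friction and masses are not known exactly. Their poses are not given: they have to be found in the camera images.
- cell: The soil test cell, fixed to the table: round white foot, black barrel, square aluminium top flange 160 x 160 mm whose top is 100 mm above the table. Origin: centre of its underside; its x and y axes run along the flange's sides.
- lid: Loose square white plastic lid, 160 x 160 x 12 mm, 0.7 kg, lying on the cell's springy gasket with a small brass port (26 mm high, 52 mm wide) at its centre. Origin: centre of its underside, which starts 7 mm above the flange; fully home it has come down 2 to 3.5 mm (differs from cell to cell, hidden under the lid) onto hard corner lands.
- nut_1: Clamping nut 1 at the +x +y corner of the lid (60 mm from the cell's axis along each of the cell's x and y); nut 3 is diagonally opposite. Origin: on the nut's vertical axis at the underside of its steel collar (40 mm wide, 8 mm high), which bears on the lid. This body only moves up and down, its lever turns on it.
- lever_1 (a point): Point on nut 1's straight black lever, 50 mm out from the nut's axis, half-way up. Site x: outward along the lever, which reaches 86 mm from the axis, is 14 mm wide (y) and 18 mm tall (underside 10 mm over the nut's origin). Push it sideways or pinch it; it sweeps round the lid's corner. A finger pushing over 40 degrees off square jams on it.
- turn_1 (a joint): Lever angle in rad, grows clockwise (tightening); 1.91 mm down per rad. Starts slack at 0 to 0.25, touches the lid at 0.37; the lands are met anywhere from 1.4 to 2.2, so the angle cannot tell firm. Push square to the lever, 50 mm out, while moving: 2 N slack, about 3 N on the gasket, then rising about 14 N per rad; firm is 5.5 to 7.5 N, above 8.5 N overtightened. Stays where left.
- nut_2: Clamping nut 2 at the -x +y corner of the lid (60 mm from the cell's axis along each of the cell's x and y); nut 4 is diagonally opposite. Origin: on the nut's vertical axis at the underside of its steel collar (40 mm wide, 8 mm high), which bears on the lid. This body only moves up and down, its lever turns on it.
- lever_2 (a point): Point on nut 2's straight black lever, 50 mm out from the nut's axis, half-way up. Site x: outward along the lever, which reaches 86 mm from the axis, is 14 mm wide (y) and 18 mm tall (underside 10 mm over the nut's origin). Push it sideways or pinch it; it sweeps round the lid's corner. A finger pushing over 40 degrees off square jams on it.
- turn_2 (a joint): Lever angle in rad, grows clockwise (tightening); 1.91 mm down per rad. Starts slack at 0 to 0.25, touches the lid at 0.37; the lands are met anywhere from 1.4 to 2.2, so the angle cannot tell firm. Push square to the lever, 50 mm out, while moving: 2 N slack, about 3 N on the gasket, then rising about 14 N per rad; firm is 5.5 to 7.5 N, above 8.5 N overtightened. Stays where left.
- nut_3: Clamping nut 3 at the -x -y corner of the lid (60 mm from the cell's axis along each of the cell's x and y); nut 1 is diagonally opposite. Origin: on the nut's vertical axis at the underside of its steel collar (40 mm wide, 8 mm high), which bears on the lid. This body only moves up and down, its lever turns on it.
- lever_3 (a point): Point on nut 3's straight black lever, 50 mm out from the nut's axis, half-way up. Site x: outward along the lever, which reaches 86 mm from the axis, is 14 mm wide (y) and 18 mm tall (underside 10 mm over the nut's origin). Push it sideways or pinch it; it sweeps round the lid's corner. A finger pushing over 40 degrees off square jams on it.
- turn_3 (a joint): Lever angle in rad, grows clockwise (tightening); 1.91 mm down per rad. Starts slack at 0 to 0.25, touches the lid at 0.37; the lands are met anywhere from 1.4 to 2.2, so the angle cannot tell firm. Push square to the lever, 50 mm out, while moving: 2 N slack, about 3 N on the gasket, then rising about 14 N per rad; firm is 5.5 to 7.5 N, above 8.5 N overtightened. Stays where left.
- nut_4: Clamping nut 4 at the +x -y corner of the lid (60 mm from the cell's axis along each of the cell's x and y); nut 2 is diagonally opposite. Origin: on the nut's vertical axis at the underside of its steel collar (40 mm wide, 8 mm high), which bears on the lid. This body only moves up and down, its lever turns on it.
- lever_4 (a point): Point on nut 4's straight black lever, 50 mm out from the nut's axis, half-way up. Site x: outward along the lever, which reaches 86 mm from the axis, is 14 mm wide (y) and 18 mm tall (underside 10 mm over the nut's origin). Push it sideways or pinch it; it sweeps round the lid's corner. A finger pushing over 40 degrees off square jams on it.
- turn_4 (a joint): Lever angle in rad, grows clockwise (tightening); 1.91 mm down per rad. Starts slack at 0 to 0.25, touches the lid at 0.37; the lands are met anywhere from 1.4 to 2.2, so the angle cannot tell firm. Push square to the lever, 50 mm out, while moving: 2 N slack, about 3 N on the gasket, then rising about 14 N per rad; firm is 5.5 to 7.5 N, above 8.5 N overtightened. Stays where left.
- spanner: Steel spanner 150 mm long lying by the cell; a bystander, leave alone. Origin: under its middle.
- stone: Terracotta disc 64 mm wide, 12 mm high, lying by the cell; bystander. Origin: centre of its underside.
- sampler: Brass ring 76 mm wide, 30 mm high; bystander. Origin: centre of its underside.
- beaker: Glass beaker 72 mm wide, 90 mm high; bystander. Origin: centre of its underside.
- jug: White jug 110 mm wide, 200 mm high; bystander. Origin: centre of its underside.
- driver: Screwdriver with black handle; bystander. Origin: centre of its underside.
- weight: Steel cylinder 50 mm wide, 40 mm high; bystander. Origin: centre of its underside.
Not all that is in view belongs to the job. Of the things shaped like the lid, the white one is meant.

How it is judged (in metres and radians):
On the way, in this order (a step that is already met when the one before it is completed fails the run):
1. first pass: two opposite nuts are turned well on, the other two not yet (((value of joint each of turn_1, turn_3 above 0.75 rad and value of joint each of turn_2, turn_4 below 0.5 rad) or (value of joint each of turn_2, turn_4 above 0.75 rad and value of joint each of turn_1, turn_3 below 0.5 rad))), for 0.1 s.
2. first pass complete: all four are turned on, none firm yet (value of joint each of turn_1, turn_2, turn_3, turn_4 above 0.75 rad and contact force between each of nut_1, nut_2, nut_3, nut_4 and lid below 15 N), for 0.1 s.
3. second pass: two opposite nuts are firm, the other two not yet (((contact force between each of nut_1, nut_3 and lid above 12 N and contact force between each of nut_2, nut_4 and lid below 12 N) or (contact force between each of nut_2, nut_4 and lid above 12 N and contact force between each of nut_1, nut_3 and lid below 12 N))), for 0.1 s.
At the end, for the whole second after the job is handed in: All four nuts clamp the lid with more than 12 N each, which they do only when it is fully home; the lid is level within 0.006 rad, on its studs (within 5 mm) and at rest (contact force between each of nut_1, nut_2, nut_3, nut_4 and lid above 12 N and angle between lid's own z axis and vertical below 0.006 rad and horizontal distance between lid and cell below 0.005 m and linear speed of lid below 0.01 m/s); the robot touches nothing.
It fails at once if a nut was overtightened: it clamps the lid with more than 38 N (contact force between any of nut_1, nut_2, nut_3, nut_4 and lid above 38 N).
It fails at once if the lid was drawn down crooked by more than 0.02 rad (angle between lid's own z axis and vertical above 0.02 rad).
It fails at once if a bystander was moved by more than 30 mm (distance of any of spanner, stone, sampler, beaker, jug, driver, weight from where it was at the start of the episode above 0.03 m).
It also fails if it takes over 72 s, if anything falls off the work surface, if the arm or the gripper's body presses on something with over 40 N, if the wrist force passes 120 N, or if a joint passes its speed limit or range.

## Working session

There is one attempt and no reset: what is moved stays moved. The work goes in short steps, Python scripts to look and compute and a tool call to move; the robot and the scene stay as the last step left them, time stands still between calls to the robot, and variables do not carry over. Pictures are saved under pics/ and viewed, and the job is handed in when it is done.

Besides the shell and the picture viewer there is one more tool, called after ">>>" as name(argument=value, ...), one argument or row to a line, values as JSON. jog_arm: Moves the arm, as the interface text tells. Its arguments: {"type":"object","properties":{"travel":{"type":"array"},"dr":{"type":"array"},"jaw":{"type":"number"},"newtons":{"type":"number"}},"required":["travel","dr"]}

```bash
mkdir -p pics; ls
python3 - <<'E'
from rig import *
import cv2,numpy as np
print(observe(), hold_point_z if not callable(hold_point_z) else hold_point_z())
for n in ["scene","top","wrist"]:
    d=get_image(n); cv2.imwrite(f"pics/{n}0.png",d["color"][:,:,::-1]); print(n,d["fovy"],d["cx"],d["cy"],d["R"],d["t"])
E
```

```text
pics
{'time_s': 0.0, 'q': array([-8.90548859e+01,  2.18414066e+01,  7.43833428e+01,  5.69891819e-04,
        8.38578809e+01, -1.23360072e+01]), 'qvel': array([-0.06220823,  0.04188061, -0.0076923 , -0.01298834, -0.03791045,
        0.00911246]), 'joint_efforts': array([-8.93017459e-04, -4.48459554e+01, -2.31277835e+01, -2.61036421e-04,
        4.77577050e-03,  8.60252499e-06]), 'position': array([ 0.1263444 , -0.53500303,  0.23071618]), 'tool_rot': array([[ 9.73254869e-01,  2.29728014e-01, -1.39000003e-05],
       [ 2.29727794e-01, -9.73253852e-01,  1.44213829e-03],
       [ 3.17771336e-04, -1.40676133e-03, -9.99998960e-01]]), 'ft_force': array([-0.07293223,  0.11998729, -0.01408747]), 'wrist_torque': array([ 0.01130988,  0.01070412, -0.00428807]), 'grip_width': 0.08540223657892698} 0.0187
scene 49.430666447388944 257.64577102204197 198.9939528782014 [[ 0.77410844  0.63300854 -0.00750474]
 [ 0.36862963 -0.46037279 -0.80756987]
 [-0.5146536   0.62238018 -0.58972416]] [-0.35709371 -0.06892472  1.47978753]
top 43.74781946910618 258.75612166272145 189.4707037529881 [[-0.00319629 -0.99999408  0.00127631]
 [-0.99186628  0.00300791 -0.12724872]
 [ 0.12724413 -0.00167265 -0.99187002]] [0.03320782 0.47983268 1.71694386]
wrist 65.83872249933518 253.83740326689684 194.0975595242305 [[ 0.23005505 -0.97317651 -0.00146778]
 [-0.92199174 -0.21843737  0.31971292]
 [-0.31145772 -0.07219829 -0.94751332]] [-0.5484413  -0.04175101  0.38051577]
```

View pics/scene0.png

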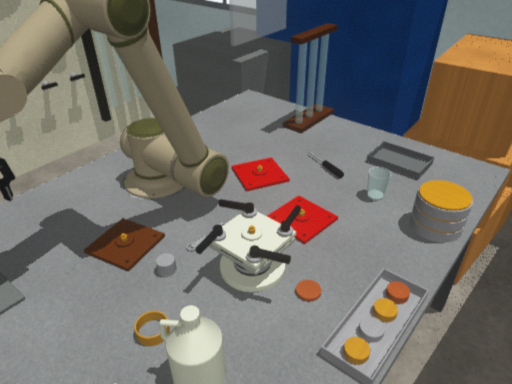

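View pics/top0.png

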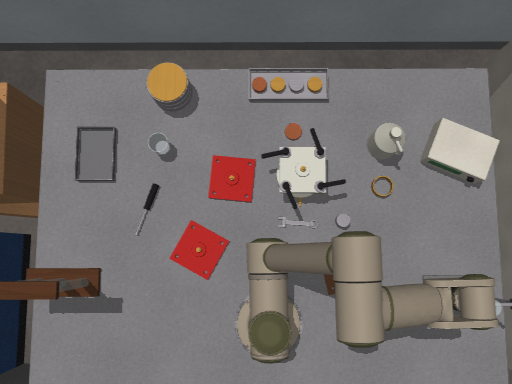

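View pics/wrist0.png

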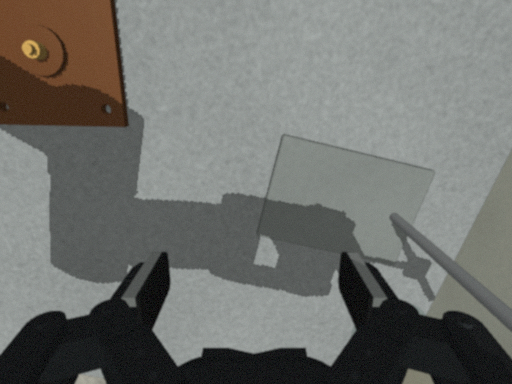

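```bash
cat > h.py <<'E'
from rig import *
import cv2,numpy as np
def cam(n):
    d=get_image(n); d["f"]=192/np.tan(np.radians(d["fovy"]/2)); return d
def ray(d,u,v,z):
    R=np.array(d["R"]);t=np.array(d["t"]);c=-R.T@t
    w=R.T@np.array([(u-d["cx"])/d["f"],(v-d["cy"])/d["f"],1])
    return c+w*(z-c[2])/w[2]
def proj(d,X):
    p=np.array(d["R"])@np.array(X)+np.array(d["t"]); return d["f"]*p[0]/p[2]+d["cx"],d["f"]*p[1]/p[2]+d["cy"]
def crop(d,u0,v0,u1,v1,s,name):
    im=d["color"][v0:v1,u0:u1,::-1]; im=cv2.resize(im,None,fx=s,fy=s,interpolation=cv2.INTER_CUBIC)
    for u in range((u0//10+1)*10,u1,10): cv2.putText(im,str(u),((u-u0)*s,10),0,.33,(0,0,255),1); cv2.line(im,((u-u0)*s,12),((u-u0)*s,18),(0,0,255),1)
    for v in range((v0//10+1)*10,v1,10): cv2.putText(im,str(v),(0,(v-v0)*s),0,.33,(0,0,255),1)
    cv2.imwrite("pics/"+name,im)
E
python3 - <<'E'
from h import *
d=cam("top"); crop(d,250,115,360,240,6,"t1.png")
d=cam("scene"); crop(d,180,180,320,300,5,"s1.png")
E
```

```text
(no output)
```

View pics/t1.png

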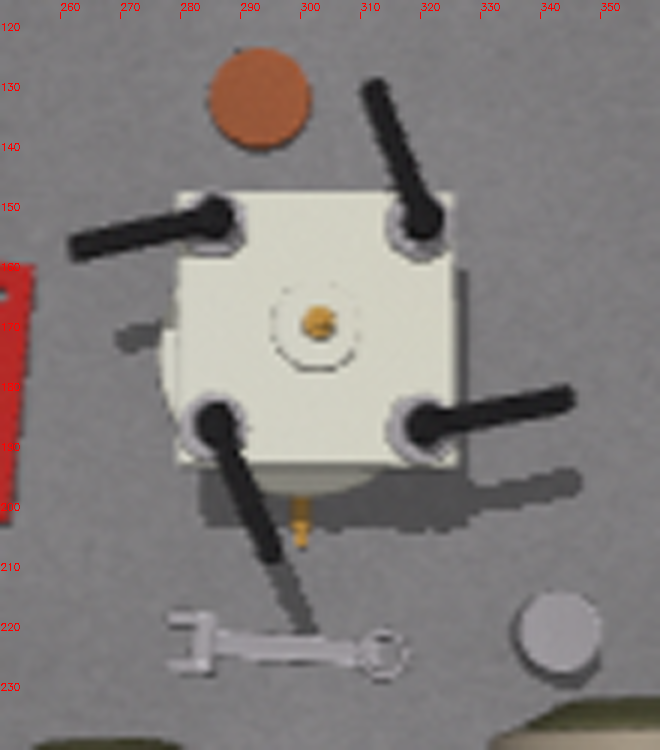

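View pics/s1.png

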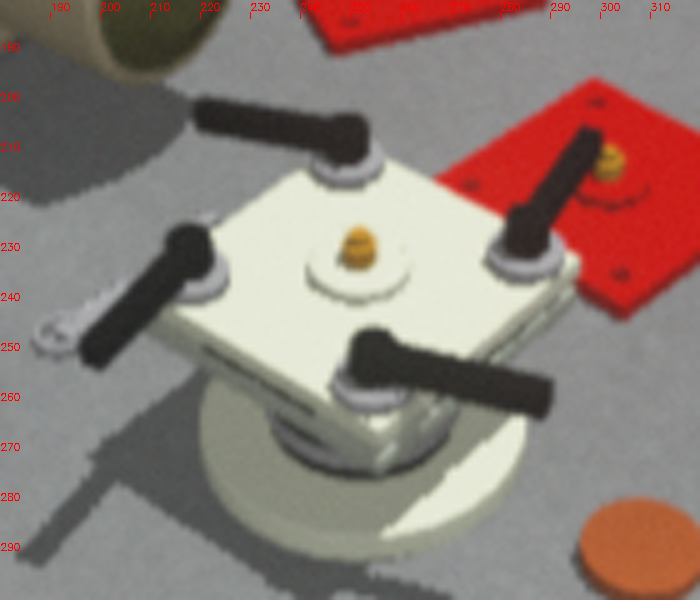

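Run:
```python
from h import *
d=cam("top")
# crop pixel->image px: u=250+px/6, v=115+py/6
c=[(177,192),(454,192),(459,464),(177,464)]
P=np.array([ray(d,250+a/6-.4,115+b/6-.4,.119)[:2] for a,b in c]); print(P.round(4)); ctr=P.mean(0); print("ctr",ctr, [np.linalg.norm(P[i]-P[i-1]).round(4) for i in range(4)])
e=P[0]-P[3]; print("ang",np.degrees(np.arctan2(e[1],e[0])),np.degrees(np.arctan2(*(P[0]-P[1])[::-1]))-90)
print("port",ray(d,250+319/6-.4,115+322/6-.4,.143))
for n,h,t in [("A",(216,217),(76,247)),("B",(422,220),(374,88)),("C",(424,426),(567,397)),("D",(216,424),(270,555))]:
    H=ray(d,250+h[0]/6-.4,115+h[1]/6-.4,.15);T=ray(d,250+t[0]/6-.4,115+t[1]/6-.4,.148)
    v=T-H;print(n,H.round(4),T.round(4),np.linalg.norm(v[:2]).round(4),np.degrees(np.arctan2(v[1],v[0])).round(1))
for n,p in dict(spanL=(186,640),spanR=(390,655),weight=(557,632),stone=(260,100)).items(): print(n,ray(d,250+p[0]/6,115+p[1]/6,.02).round(3))
s=cam("scene")
for n,(x,y) in [("A",(245+0,0)),]: pass
# scene hubs
for n,h in [("A",(527,222)),("B",(374,347)),("C",(189,240)),("D",(350,133))]:
    print(n,ray(s,180+h[0]/5-.4,180+h[1]/5-.4,.15).round(4))
```

```text
[[ 0.62   -0.04  ]
 [ 0.6195 -0.202 ]
 [ 0.4593 -0.2015]
 [ 0.4598 -0.0386]]
ctr [ 0.53965777 -0.12053686] [np.float64(0.1602), np.float64(0.162), np.float64(0.1603), np.float64(0.1629)]
ang -0.49329048570677825 -0.16701232505313612
port [ 0.53853972 -0.11960583  0.143     ]
A [ 0.5985 -0.0608  0.15  ] [0.5817 0.0195 0.148 ] 0.082 101.9
B [ 0.5964 -0.1789  0.15  ] [ 0.6745 -0.1529  0.148 ] 0.0823 18.4
C [ 0.4773 -0.1777  0.15  ] [ 0.494  -0.2597  0.148 ] 0.0837 -78.5
D [ 0.4788 -0.0596  0.15  ] [ 0.4042 -0.0894  0.148 ] 0.0803 -158.2
spanL [ 0.363 -0.049  0.02 ]
spanR [ 0.353 -0.173  0.02 ]
weight [ 0.367 -0.275  0.02 ]
stone [ 0.699 -0.098  0.02 ]
A [ 0.6038 -0.0648  0.15  ]
B [ 0.6023 -0.1826  0.15  ]
C [ 0.4819 -0.1805  0.15  ]
D [ 0.4875 -0.0638  0.15  ]
```

>>> jog_arm(
  travel=[
    [0.0257, 0.0291, -0.0017],
    [0.0257, 0.0291, -0.0017],
    [0.0257, 0.0291, -0.0017],
    [0.0257, 0.0291, -0.0017],
    [0.0257, 0.0291, -0.0017],
    [0.0257, 0.0291, -0.0017],
    [0.0257, 0.0291, -0.0017],
    [0.0257, 0.0291, -0.0017],
    [0.0257, 0.0291, -0.0017],
    [0.0257, 0.0291, -0.0017],
    [0.0257, 0.0291, -0.0017],
    [0.0257, 0.0291, -0.0017],
    [0.0257, 0.0291, -0.0017],
    [0.0257, 0.0291, -0.0017],
    [0.0257, 0.0291, -0.0017],
    [0.0257, 0.0291, -0.0017],
    [0.0257, 0.0291, -0.0017],
    [0.0257, 0.0291, -0.0017],
    [0, 0, 0],
  ],
  dr=[
    [0, 0, 0.0863],
    [0, 0, 0.0863],
    [0, 0, 0.0863],
    [0, 0, 0.0863],
    [0, 0, 0.0863],
    [0, 0, 0.0863],
    [0, 0, 0.0863],
    [0, 0, 0.0863],
    [0, 0, 0.0863],
    [0, 0, 0.0863],
    [0, 0, 0.0863],
    [0, 0, 0.0863],
    [0, 0, 0.0863],
    [0, 0, 0.0863],
    [0, 0, 0.0863],
    [0, 0, 0.0863],
    [0, 0, 0.0863],
    [0, 0, 0.0863],
    [0, 0, 0],
  ],
  jaw=0.03,
)

```text
time_s: 1.93
position: [0.5916, -0.0068, 0.1997]
tool_rot: [[-0.222, 0.975, 0.001], [0.975, 0.222, 0.001], [0.001, 0.001, -1.0]]
ft_force: [-0.5, -0.4, -0.5]
grip_width: 0.0301
```

```bash
cat >> h.py <<'E'
NUT=dict(A=(.599,-.060),B=(.599,-.180),C=(.479,-.180),D=(.479,-.060))
E
python3 - <<'E'
from h import *
o=observe(); print(o["position"].round(4),o["q"].round(1),o["ft_force"].round(2))
d=cam("wrist"); 
for k,(x,y) in NUT.items(): print(k,proj(d,[x,y,.15]))
print(proj(d,[.5388,-.12,.145]), proj(d,[.588,-.011,.148]))
crop(d,0,0,512,384,1,"w1.png")
E
```

```text
[ 0.5916 -0.0068  0.1997] [-12.1  27.3  70.6   0.1  82.1 -25. ] [-0.47 -0.43 -0.54]
A (np.float64(247.88873617440544), np.float64(283.9493425620127))
B (np.float64(218.67262757719294), np.float64(396.2295515594208))
C (np.float64(81.07336646571275), np.float64(373.7238722295201))
D (np.float64(87.81240814438192), np.float64(253.0917486100747))
(np.float64(161.0826933616212), np.float64(326.87734355534195)) (np.float64(247.71502208659794), np.float64(222.35790081125043))
```

View pics/w1.png

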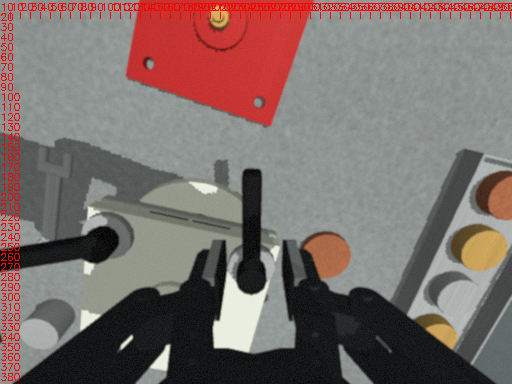

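```bash
cat > plan.py <<'E'
from h import *
def plan(k,th0,th1,n,flip=0,r=.05,off=.008,pos=None,yaw=None):
    """straddled; from current pose, push lever from th0 to th1 (deg) in n rows; first 2 rows approach"""
    o=observe(); p=o["position"][:2] if pos is None else np.array(pos); 
    y=np.degrees(np.arctan2(o["tool_rot"][1,0],o["tool_rot"][0,0])) if yaw is None else yaw
    N=np.array(NUT[k])
    def tgt(th):
        t=np.radians(th); return N+r*np.array([np.cos(t),np.sin(t)])+off*np.array([np.sin(t),-np.cos(t)])
    ths=[th0]+list(np.linspace(th0,th1,n+1)[1:])
    q=[p]+[p+(tgt(th0)-p)*.5]+[tgt(t) for t in ths]
    tw=[];
    for i in range(1,len(q)): tw.append([round(float(v),4) for v in q[i]-q[i-1]]+[0])
    yy=(th0+flip-y+180)%360-180
    d0=np.radians(yy)/2; dr=[round(d0,3)]*2+[round(np.radians((th1-th0)/n),4)]*n
    print(tw); print([[0,0,float(v)] for v in dr]); print("end",q[-1].round(4),th1+flip, len(tw))
E
python3 -c "
from plan import *
plan('A',102.3,53,12)"
```

```text
[[0.003, -0.0003, 0], [0.003, -0.0003, 0], [0.0036, 0.0001, 0], [0.0036, -0.0002, 0], [0.0036, -0.0004, 0], [0.0036, -0.0007, 0], [0.0035, -0.001, 0], [0.0034, -0.0012, 0], [0.0033, -0.0014, 0], [0.0032, -0.0017, 0], [0.0031, -0.0019, 0], [0.0029, -0.0021, 0], [0.0028, -0.0023, 0], [0.0026, -0.0025, 0]]
[[0, 0, -0.002], [0, 0, -0.002], [0, 0, -0.0717], [0, 0, -0.0717], [0, 0, -0.0717], [0, 0, -0.0717], [0, 0, -0.0717], [0, 0, -0.0717], [0, 0, -0.0717], [0, 0, -0.0717], [0, 0, -0.0717], [0, 0, -0.0717], [0, 0, -0.0717], [0, 0, -0.0717]]
end [ 0.6355 -0.0249] 53 14
```

>>> jog_arm(
  travel=[
    [0, 0, -0.025],
    [0, 0, -0.025],
    [0, 0, -0.025],
    [0, 0, 0],
    [0.003, -0.0003, 0],
    [0.003, -0.0003, 0],
    [0.0036, 0.0001, 0],
    [0.0036, -0.0002, 0],
    [0.0036, -0.0004, 0],
    [0.0036, -0.0007, 0],
    [0.0035, -0.001, 0],
    [0.0034, -0.0012, 0],
    [0.0033, -0.0014, 0],
    [0.0032, -0.0017, 0],
    [0.0031, -0.0019, 0],
    [0.0029, -0.0021, 0],
    [0.0028, -0.0023, 0],
    [0.0026, -0.0025, 0],
  ],
  dr=[
    [0, 0, 0],
    [0, 0, 0],
    [0, 0, 0],
    [0, 0, 0],
    [0, 0, -0.002],
    [0, 0, -0.002],
    [0, 0, -0.0717],
    [0, 0, -0.0717],
    [0, 0, -0.0717],
    [0, 0, -0.0717],
    [0, 0, -0.0717],
    [0, 0, -0.0717],
    [0, 0, -0.0717],
    [0, 0, -0.0717],
    [0, 0, -0.0717],
    [0, 0, -0.0717],
    [0, 0, -0.0717],
    [0, 0, -0.0717],
  ],
)

```text
time_s: 3.48
position: [0.6347, -0.0273, 0.1275]
tool_rot: [[0.608, 0.794, 0.002], [0.794, -0.608, 0.0], [0.001, 0.001, -1.0]]
ft_force: [-1.9, 2.3, -1.3]
grip_width: 0.0296
```

```bash
python3 -c "
from plan import *
o=observe();print(o['ft_force'],o['position'])
d=cam('wrist');crop(d,0,0,512,384,1,'w2.png')
d=cam('top');crop(d,250,115,360,240,5,'t2.png')
"
```

```text
[-1.886022    2.27130427 -1.34559573] [ 0.63468964 -0.02732325  0.12748767]
```

View pics/w2.png

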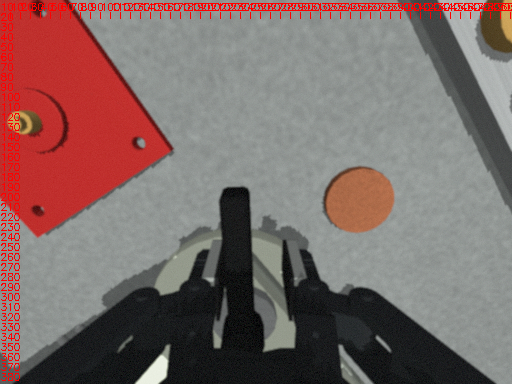

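View pics/t2.png

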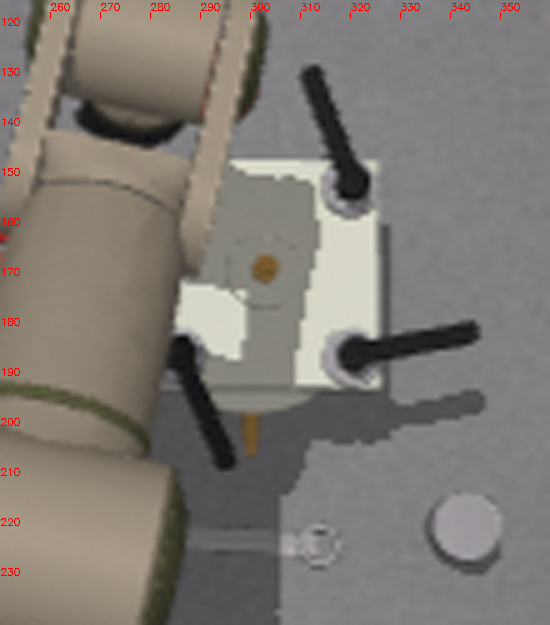

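>>> jog_arm(
  travel=[
    [-0.004, 0.003, 0],
    [0, 0, 0.036],
    [0, 0, 0.036],
    [-0.0157, -0.0232, 0],
    [-0.0157, -0.0232, 0],
    [-0.0157, -0.0232, 0],
    [-0.0157, -0.0232, 0],
    [-0.0157, -0.0232, 0],
    [-0.0157, -0.0232, 0],
    [-0.0157, -0.0232, 0],
    [-0.0157, -0.0232, 0],
    [-0.0157, -0.0232, 0],
    [0, 0, 0],
    [0, 0, 0],
  ],
  dr=[
    [0, 0, 0],
    [0, 0, 0],
    [0, 0, 0],
    [0, 0, 0.0939],
    [0, 0, 0.0939],
    [0, 0, 0.0939],
    [0, 0, 0.0939],
    [0, 0, 0.0939],
    [0, 0, 0.0939],
    [0, 0, 0.0939],
    [0, 0, 0.0939],
    [0, 0, 0.0939],
    [0, 0, 0],
    [0, 0, 0],
  ],
)

```text
time_s: 4.75
position: [0.4883, -0.2341, 0.1986]
tool_rot: [[-0.193, 0.981, 0.001], [0.981, 0.193, -0.001], [-0.001, 0.001, -1.0]]
ft_force: [-0.4, 0.6, -0.1]
grip_width: 0.03
```

```bash
python3 -c "
from plan import *
d=cam('wrist');crop(d,0,0,512,384,1,'w3.png')
d=cam('top');crop(d,250,115,360,240,5,'t3.png')
plan('C',-79.3,-127,12,180)
"
```

```text
[[-0.0043, 0.001, 0], [-0.0043, 0.001, 0], [-0.0035, 0.0, 0], [-0.0035, 0.0003, 0], [-0.0035, 0.0005, 0], [-0.0034, 0.0007, 0], [-0.0034, 0.001, 0], [-0.0033, 0.0012, 0], [-0.0032, 0.0014, 0], [-0.0031, 0.0017, 0], [-0.003, 0.0019, 0], [-0.0028, 0.0021, 0], [-0.0027, 0.0023, 0], [-0.0025, 0.0024, 0]]
[[0, 0, -0.004], [0, 0, -0.004], [0, 0, -0.0694], [0, 0, -0.0694], [0, 0, -0.0694], [0, 0, -0.0694], [0, 0, -0.0694], [0, 0, -0.0694], [0, 0, -0.0694], [0, 0, -0.0694], [0, 0, -0.0694], [0, 0, -0.0694], [0, 0, -0.0694], [0, 0, -0.0694]]
end [ 0.4425 -0.2151] 53 14
```

View pics/w3.png

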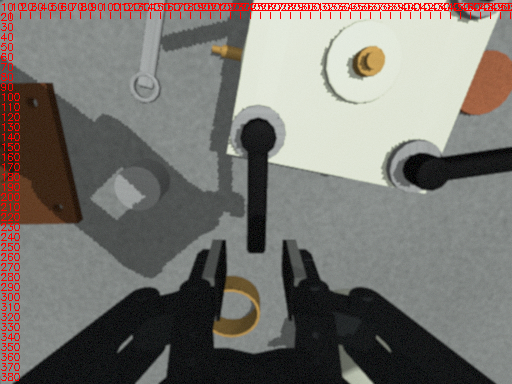

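View pics/t3.png

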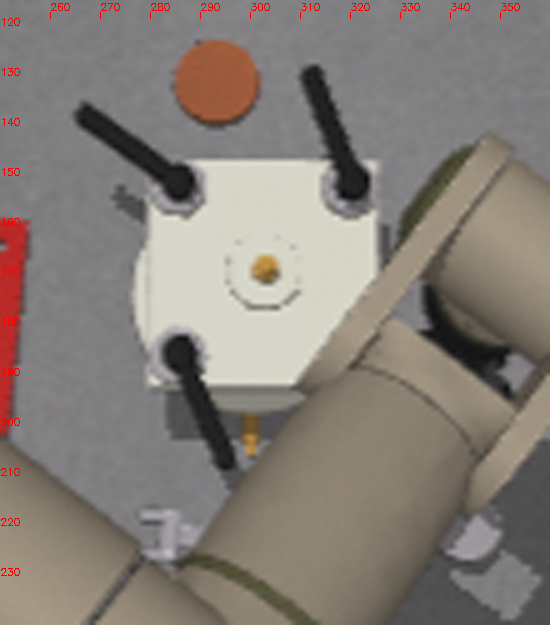

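>>> jog_arm(
  travel=[
    [0, 0, -0.025],
    [0, 0, -0.025],
    [0, 0, -0.024],
    [0, 0, 0],
    [-0.0043, 0.001, 0],
    [-0.0043, 0.001, 0],
    [-0.0035, 0.0, 0],
    [-0.0035, 0.0003, 0],
    [-0.0035, 0.0005, 0],
    [-0.0034, 0.0007, 0],
    [-0.0034, 0.001, 0],
    [-0.0033, 0.0012, 0],
    [-0.0032, 0.0014, 0],
    [-0.0031, 0.0017, 0],
    [-0.003, 0.0019, 0],
    [-0.0028, 0.0021, 0],
    [-0.0027, 0.0023, 0],
    [-0.0025, 0.0024, 0],
  ],
  dr=[
    [0, 0, 0],
    [0, 0, 0],
    [0, 0, 0],
    [0, 0, 0],
    [0, 0, -0.004],
    [0, 0, -0.004],
    [0, 0, -0.0694],
    [0, 0, -0.0694],
    [0, 0, -0.0694],
    [0, 0, -0.0694],
    [0, 0, -0.0694],
    [0, 0, -0.0694],
    [0, 0, -0.0694],
    [0, 0, -0.0694],
    [0, 0, -0.0694],
    [0, 0, -0.0694],
    [0, 0, -0.0694],
    [0, 0, -0.0694],
  ],
)

```text
time_s: 6.35
position: [0.4429, -0.216, 0.1256]
tool_rot: [[0.605, 0.797, 0.003], [0.797, -0.605, -0.003], [-0.0, 0.004, -1.0]]
ft_force: [1.6, 0.2, -0.9]
grip_width: 0.0298
```

```bash
python3 -c "
from plan import *
o=observe();print(o['ft_force'],o['position'])
d=cam('wrist');crop(d,0,0,512,384,1,'w4.png')
"
```

```text
[ 1.58216755  0.23539257 -0.9024586 ] [ 0.44291274 -0.21597443  0.12559588]
```

View pics/w4.png

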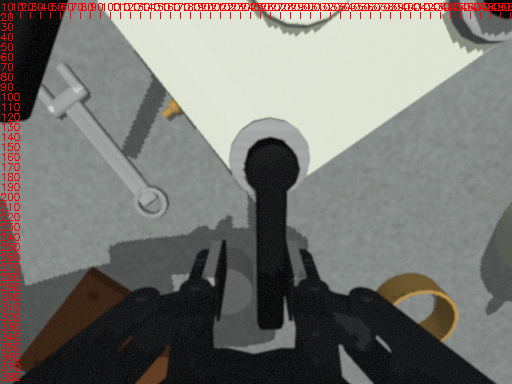

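>>> jog_arm(
  travel=[
    [0.004, -0.003, 0],
    [0, 0, 0.037],
    [0, 0, 0.037],
    [0.029, 0.0081, 0],
    [0.029, 0.0081, 0],
    [0.029, 0.0081, 0],
    [0.029, 0.0081, 0],
    [0.029, 0.0081, 0],
    [0.029, 0.0081, 0],
    [0.029, 0.0081, 0],
    [0, 0, 0],
    [0, 0, 0],
  ],
  dr=[
    [0, 0, 0],
    [0, 0, 0],
    [0, 0, 0],
    [0, 0, -0.0825],
    [0, 0, -0.0825],
    [0, 0, -0.0825],
    [0, 0, -0.0825],
    [0, 0, -0.0825],
    [0, 0, -0.0825],
    [0, 0, -0.0825],
    [0, 0, 0],
    [0, 0, 0],
  ],
)

```text
time_s: 7.4
position: [0.6503, -0.1614, 0.1977]
tool_rot: [[0.939, 0.344, 0.0], [0.344, -0.939, -0.0], [0.0, 0.0, -1.0]]
ft_force: [-0.2, 1.0, -0.7]
grip_width: 0.0298
```

```bash
python3 -c "
from plan import *
d=cam('wrist');crop(d,0,0,512,384,1,'w5.png')
d=cam('top');crop(d,250,115,360,240,5,'t5.png')
plan('B',19.7,-37,13,0)
"
```

```text
[[-0.0001, -0.0043, 0], [-0.0001, -0.0043, 0], [0.0006, -0.0038, 0], [0.0003, -0.0038, 0], [-0.0, -0.0039, 0], [-0.0003, -0.0038, 0], [-0.0006, -0.0038, 0], [-0.0009, -0.0037, 0], [-0.0012, -0.0037, 0], [-0.0014, -0.0036, 0], [-0.0017, -0.0034, 0], [-0.002, -0.0033, 0], [-0.0022, -0.0031, 0], [-0.0025, -0.003, 0], [-0.0027, -0.0028, 0]]
[[0, 0, -0.003], [0, 0, -0.003], [0, 0, -0.0761], [0, 0, -0.0761], [0, 0, -0.0761], [0, 0, -0.0761], [0, 0, -0.0761], [0, 0, -0.0761], [0, 0, -0.0761], [0, 0, -0.0761], [0, 0, -0.0761], [0, 0, -0.0761], [0, 0, -0.0761], [0, 0, -0.0761], [0, 0, -0.0761]]
end [ 0.6341 -0.2165] -37 15
```

View pics/w5.png

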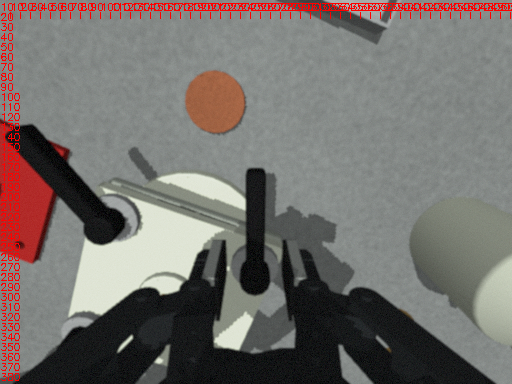

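View pics/t5.png

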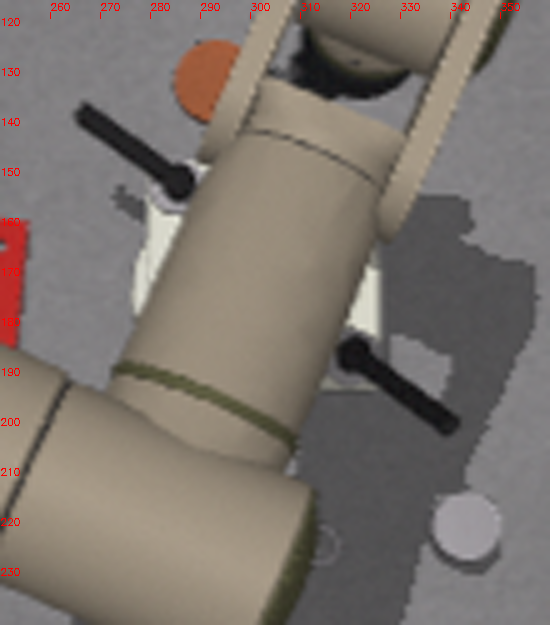

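>>> jog_arm(
  travel=[
    [0, 0, -0.025],
    [0, 0, -0.025],
    [0, 0, -0.023],
    [0, 0, 0],
    [-0.0001, -0.0043, 0],
    [-0.0001, -0.0043, 0],
    [0.0006, -0.0038, 0],
    [0.0003, -0.0038, 0],
    [0.0, -0.0039, 0],
    [-0.0003, -0.0038, 0],
    [-0.0006, -0.0038, 0],
    [-0.0009, -0.0037, 0],
    [-0.0012, -0.0037, 0],
    [-0.0014, -0.0036, 0],
    [-0.0017, -0.0034, 0],
    [-0.002, -0.0033, 0],
    [-0.0022, -0.0031, 0],
    [-0.0025, -0.003, 0],
    [-0.0027, -0.0028, 0],
  ],
  dr=[
    [0, 0, 0],
    [0, 0, 0],
    [0, 0, 0],
    [0, 0, 0],
    [0, 0, -0.003],
    [0, 0, -0.003],
    [0, 0, -0.0761],
    [0, 0, -0.0761],
    [0, 0, -0.0761],
    [0, 0, -0.0761],
    [0, 0, -0.0761],
    [0, 0, -0.0761],
    [0, 0, -0.0761],
    [0, 0, -0.0761],
    [0, 0, -0.0761],
    [0, 0, -0.0761],
    [0, 0, -0.0761],
    [0, 0, -0.0761],
    [0, 0, -0.0761],
  ],
)

```text
time_s: 9.08
position: [0.635, -0.2169, 0.1269]
tool_rot: [[0.795, -0.606, 0.003], [-0.606, -0.795, -0.001], [0.003, -0.001, -1.0]]
ft_force: [0.8, 2.4, -1.5]
grip_width: 0.0298
```

>>> jog_arm(
  travel=[
    [0.003, 0.004, 0],
    [0, 0, 0.036],
    [0, 0, 0.036],
    [-0.0232, 0.0148, 0],
    [-0.0232, 0.0148, 0],
    [-0.0232, 0.0148, 0],
    [-0.0232, 0.0148, 0],
    [-0.0232, 0.0148, 0],
    [-0.0232, 0.0148, 0],
    [-0.0232, 0.0148, 0],
    [-0.0232, 0.0148, 0],
    [-0.0232, 0.0148, 0],
    [0, 0, 0],
    [0, 0, 0],
  ],
  dr=[
    [0, 0, 0],
    [0, 0, 0],
    [0, 0, 0],
    [0, 0, 0.114],
    [0, 0, 0.114],
    [0, 0, 0.114],
    [0, 0, 0.114],
    [0, 0, 0.114],
    [0, 0, 0.114],
    [0, 0, 0.114],
    [0, 0, 0.114],
    [0, 0, 0.114],
    [0, 0, 0],
    [0, 0, 0],
  ],
)

```text
time_s: 10.25
position: [0.4289, -0.079, 0.1984]
tool_rot: [[0.929, 0.371, 0.003], [0.371, -0.929, -0.002], [0.002, 0.003, -1.0]]
ft_force: [1.5, -0.0, 0.2]
grip_width: 0.0299
```

```bash
python3 -c "
from plan import *
d=cam('wrist');crop(d,0,0,512,384,1,'w6.png')
d=cam('top');crop(d,250,115,360,240,5,'t6.png')
plan('D',-158.5,-217,13,180)
"
```

```text
[[-0.0002, 0.0044, 0], [-0.0002, 0.0044, 0], [-0.0007, 0.0039, 0], [-0.0004, 0.004, 0], [-0.0001, 0.004, 0], [0.0002, 0.004, 0], [0.0005, 0.0039, 0], [0.0008, 0.0039, 0], [0.0012, 0.0038, 0], [0.0014, 0.0037, 0], [0.0017, 0.0036, 0], [0.002, 0.0034, 0], [0.0023, 0.0033, 0], [0.0025, 0.0031, 0], [0.0028, 0.0029, 0]]
[[0, 0, -0.001], [0, 0, -0.001], [0, 0, -0.0785], [0, 0, -0.0785], [0, 0, -0.0785], [0, 0, -0.0785], [0, 0, -0.0785], [0, 0, -0.0785], [0, 0, -0.0785], [0, 0, -0.0785], [0, 0, -0.0785], [0, 0, -0.0785], [0, 0, -0.0785], [0, 0, -0.0785], [0, 0, -0.0785]]
end [ 0.4439 -0.0235] -37 15
```

View pics/w6.png

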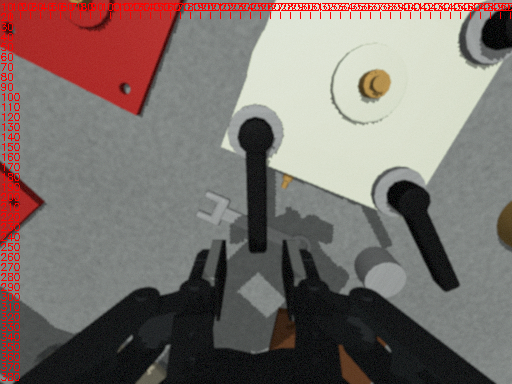

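View pics/t6.png

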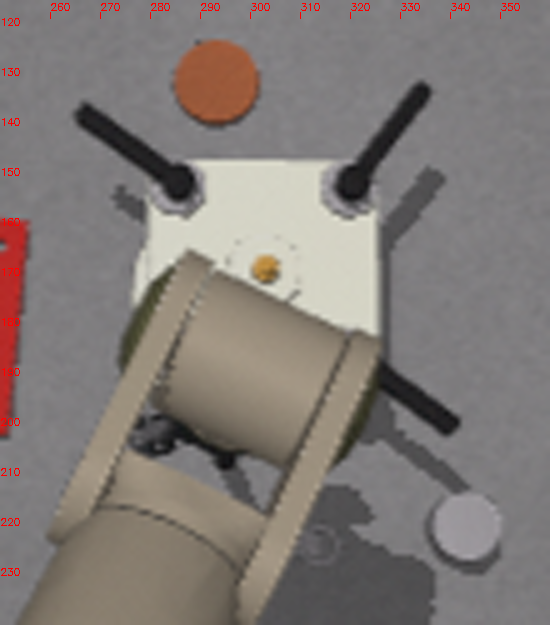

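>>> jog_arm(
  travel=[
    [0, 0, -0.025],
    [0, 0, -0.025],
    [0, 0, -0.023],
    [0, 0, 0],
    [-0.0002, 0.0044, 0],
    [-0.0002, 0.0044, 0],
    [-0.0007, 0.0039, 0],
    [-0.0004, 0.004, 0],
    [-0.0001, 0.004, 0],
    [0.0002, 0.004, 0],
    [0.0005, 0.0039, 0],
    [0.0008, 0.0039, 0],
    [0.0012, 0.0038, 0],
    [0.0014, 0.0037, 0],
    [0.0017, 0.0036, 0],
    [0.002, 0.0034, 0],
    [0.0023, 0.0033, 0],
    [0.0025, 0.0031, 0],
    [0.0028, 0.0029, 0],
  ],
  dr=[
    [0, 0, 0],
    [0, 0, 0],
    [0, 0, 0],
    [0, 0, 0],
    [0, 0, -0.001],
    [0, 0, -0.001],
    [0, 0, -0.0785],
    [0, 0, -0.0785],
    [0, 0, -0.0785],
    [0, 0, -0.0785],
    [0, 0, -0.0785],
    [0, 0, -0.0785],
    [0, 0, -0.0785],
    [0, 0, -0.0785],
    [0, 0, -0.0785],
    [0, 0, -0.0785],
    [0, 0, -0.0785],
    [0, 0, -0.0785],
    [0, 0, -0.0785],
  ],
)

```text
time_s: 11.93
position: [0.4431, -0.0226, 0.1251]
tool_rot: [[0.797, -0.603, 0.002], [-0.603, -0.797, -0.001], [0.002, -0.0, -1.0]]
ft_force: [-0.9, -1.5, -2.0]
grip_width: 0.03
```

>>> jog_arm(
  travel=[
    [-0.003, -0.004, 0],
    [0, 0, 0.036],
    [0, 0, 0.036],
    [0.0146, 0.0007, 0],
    [0.0146, 0.0007, 0],
    [0.0146, 0.0007, 0],
    [0.0146, 0.0007, 0],
    [0.0146, 0.0007, 0],
    [0.0146, 0.0007, 0],
    [0.0146, 0.0007, 0],
    [0.0146, 0.0007, 0],
    [0.0146, 0.0007, 0],
    [0.0146, 0.0007, 0],
    [0.0146, 0.0007, 0],
    [0.0146, 0.0007, 0],
    [0.0146, 0.0007, 0],
    [0, 0, 0],
    [0, 0, 0],
  ],
  dr=[
    [0, 0, 0],
    [0, 0, 0],
    [0, 0, 0],
    [0, 0, 0.121],
    [0, 0, 0.121],
    [0, 0, 0.121],
    [0, 0, 0.121],
    [0, 0, 0.121],
    [0, 0, 0.121],
    [0, 0, 0.121],
    [0, 0, 0.121],
    [0, 0, 0.121],
    [0, 0, 0.121],
    [0, 0, 0.121],
    [0, 0, 0.121],
    [0, 0, 0.121],
    [0, 0, 0],
    [0, 0, 0],
  ],
)

```text
time_s: 13.43
position: [0.6293, -0.0178, 0.1963]
tool_rot: [[0.6, 0.8, 0.001], [0.8, -0.6, -0.0], [0.0, 0.001, -1.0]]
ft_force: [-0.2, -0.4, -0.5]
grip_width: 0.0301
```

```bash
python3 -c "
from plan import *
d=cam('wrist');crop(d,0,0,512,384,1,'w7.png')
d=cam('top');crop(d,250,115,360,240,5,'t7.png')
plan('A',54,-20,18,0)
"
```

```text
[[0.0031, -0.0032, 0], [0.0031, -0.0032, 0], [0.0025, -0.0027, 0], [0.0023, -0.0028, 0], [0.0021, -0.003, 0], [0.0018, -0.0031, 0], [0.0016, -0.0033, 0], [0.0014, -0.0034, 0], [0.0011, -0.0035, 0], [0.0009, -0.0035, 0], [0.0006, -0.0036, 0], [0.0004, -0.0036, 0], [0.0001, -0.0036, 0], [-0.0002, -0.0036, 0], [-0.0004, -0.0036, 0], [-0.0007, -0.0036, 0], [-0.0009, -0.0035, 0], [-0.0012, -0.0034, 0], [-0.0014, -0.0033, 0], [-0.0017, -0.0032, 0]]
[[0, 0, 0.008], [0, 0, 0.008], [0, 0, -0.0718], [0, 0, -0.0718], [0, 0, -0.0718], [0, 0, -0.0718], [0, 0, -0.0718], [0, 0, -0.0718], [0, 0, -0.0718], [0, 0, -0.0718], [0, 0, -0.0718], [0, 0, -0.0718], [0, 0, -0.0718], [0, 0, -0.0718], [0, 0, -0.0718], [0, 0, -0.0718], [0, 0, -0.0718], [0, 0, -0.0718], [0, 0, -0.0718], [0, 0, -0.0718]]
end [ 0.6432 -0.0846] -20 20
```

View pics/w7.png

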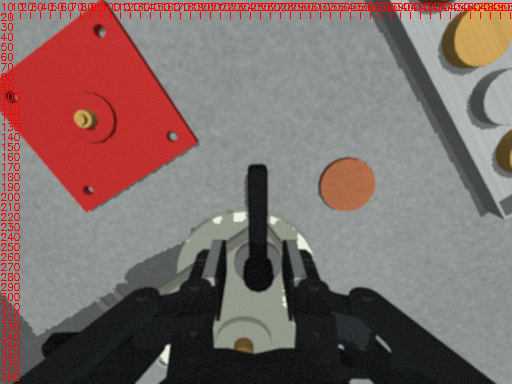

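View pics/t7.png

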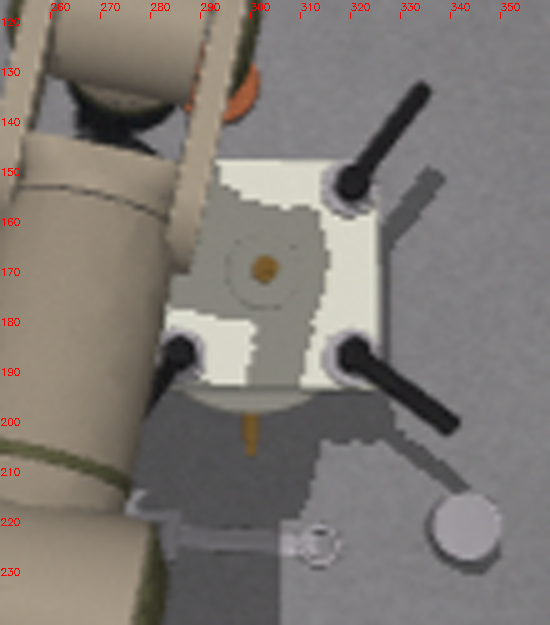

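>>> jog_arm(
  travel=[
    [0, 0, -0.024],
    [0, 0, -0.024],
    [0, 0, -0.024],
    [0, 0, 0],
    [0, 0, 0],
  ],
  dr=[
    [0, 0, 0],
    [0, 0, 0],
    [0, 0, 0],
    [0, 0, 0],
    [0, 0, 0],
  ],
)

```text
time_s: 13.95
position: [0.6287, -0.0177, 0.1239]
tool_rot: [[0.6, 0.8, -0.002], [0.8, -0.6, 0.0], [-0.001, -0.001, -1.0]]
ft_force: [0.6, 0.2, 0.7]
grip_width: 0.0305
```

>>> jog_arm(
  travel=[
    [0.0031, -0.0032, 0],
    [0.0031, -0.0032, 0],
    [0.0025, -0.0027, 0],
    [0.0023, -0.0028, 0],
    [0.0021, -0.003, 0],
    [0.0018, -0.0031, 0],
  ],
  dr=[
    [0, 0, 0.008],
    [0, 0, 0.008],
    [0, 0, -0.0718],
    [0, 0, -0.0718],
    [0, 0, -0.0718],
    [0, 0, -0.0718],
  ],
)

```text
time_s: 14.45
position: [0.6448, -0.0359, 0.1253]
tool_rot: [[0.793, 0.609, 0.002], [0.609, -0.793, 0.0], [0.002, 0.001, -1.0]]
ft_force: [-1.8, 2.3, 0.8]
grip_width: 0.03
```

>>> jog_arm(
  travel=[
    [0.0016, -0.0033, 0],
    [0.0014, -0.0034, 0],
    [0.0011, -0.0035, 0],
  ],
  dr=[
    [0, 0, -0.0718],
    [0, 0, -0.0718],
    [0, 0, -0.0718],
  ],
)

```text
time_s: 14.7
position: [0.649, -0.0458, 0.1251]
tool_rot: [[0.905, 0.425, 0.002], [0.425, -0.905, 0.001], [0.002, 0.0, -1.0]]
ft_force: [1.1, 1.5, -1.4]
grip_width: 0.0296
```

```bash
cat >> plan.py <<'E'
def force(k,n=6,th=None):
    F=[];o=observe()
    for i in range(n):
        F.append(o["ft_force"]); get_image("top"); o=observe()
    F.append(o["ft_force"]); F=np.array(F)
    # lever from yaw: contact pad parallel to lever; reaction direction = +-tool y chosen ccw
    y=o["tool_rot"][:2,0]; v=o["position"][:2]-np.array(NUT[k]); s=np.sign(v@y); r=s*y
    ccw=np.array([-r[1],r[0]])
    print("t",round(o["time_s"],2),"tang",(F[:,:2]@ccw).round(2),"rad",(F[:,:2]@r).mean().round(2),"lev",np.degrees(np.arctan2(r[1],r[0])).round(1),"r,cw(mm)",(v@r*1e3).round(1),(-v@ccw*1e3).round(1),o["position"].round(4))
E
python3 -c "
from plan import *
force('A')"
```

```text
t 15.0 tang [ 0.86  2.36  0.04 -0.32  0.27 -0.01  0.07] rad 0.73 lev 25.4 r,cw(mm) 50.7 8.7 [ 0.6485 -0.0461  0.1243]
```

```bash
cat >> plan.py <<'E'
def slow(k,th0,step,n,flip=0,r=.05,off=.008):
    N=np.array(NUT[k]);o=observe()
    def tgt(th):
        t=np.radians(th); return N+r*np.array([np.cos(t),np.sin(t)])+off*np.array([np.sin(t),-np.cos(t)])
    for i in range(n): 
        a=th0-i*step; d=tgt(a-step)-tgt(a); print(round(a-step,1),(d*1e3).round(2),end=" ; ")
    print("offset of actual from tgt mm",((o["position"][:2]-tgt(th0))*1e3).round(1), "dr",round(np.radians(step),4))
E
python3 -c "
from plan import *
slow('A',25.4,1.5,30)"
```

```text
23.9 [ 0.36 -1.28] ; 22.4 [ 0.32 -1.29] ; 20.9 [ 0.29 -1.29] ; 19.4 [ 0.25 -1.3 ] ; 17.9 [ 0.22 -1.31] ; 16.4 [ 0.19 -1.31] ; 14.9 [ 0.15 -1.32] ; 13.4 [ 0.12 -1.32] ; 11.9 [ 0.08 -1.32] ; 10.4 [ 0.05 -1.32] ; 8.9 [ 0.01 -1.33] ; 7.4 [-0.02 -1.33] ; 5.9 [-0.06 -1.32] ; 4.4 [-0.09 -1.32] ; 2.9 [-0.13 -1.32] ; 1.4 [-0.16 -1.32] ; -0.1 [-0.19 -1.31] ; -1.6 [-0.23 -1.31] ; -3.1 [-0.26 -1.3 ] ; -4.6 [-0.3  -1.29] ; -6.1 [-0.33 -1.28] ; -7.6 [-0.36 -1.27] ; -9.1 [-0.4  -1.26] ; -10.6 [-0.43 -1.25] ; -12.1 [-0.46 -1.24] ; -13.6 [-0.5  -1.23] ; -15.1 [-0.53 -1.22] ; -16.6 [-0.56 -1.2 ] ; -18.1 [-0.59 -1.19] ; -19.6 [-0.62 -1.17] ; offset of actual from tgt mm [ 0.9 -0.3] dr 0.0262
```

>>> jog_arm(
  travel=[
    [0.0004, -0.0013, 0],
    [0.0003, -0.0013, 0],
    [0.0003, -0.0013, 0],
    [0.0002, -0.0013, 0],
  ],
  dr=[
    [0, 0, -0.0262],
    [0, 0, -0.0262],
    [0, 0, -0.0262],
    [0, 0, -0.0262],
  ],
)

```text
time_s: 15.33
position: [0.6497, -0.0509, 0.1239]
tool_rot: [[0.944, 0.329, 0.0], [0.329, -0.944, 0.0], [0.0, -0.0, -1.0]]
ft_force: [0.2, 2.9, 0.3]
grip_width: 0.0301
```

>>> jog_arm(
  travel=[
    [0.0002, -0.0013, 0],
  ],
  dr=[
    [0, 0, -0.0262],
  ],
)

```text
time_s: 15.42
position: [0.6499, -0.0523, 0.1239]
tool_rot: [[0.953, 0.304, 0.001], [0.304, -0.953, 0.0], [0.001, -0.0, -1.0]]
ft_force: [0.2, 2.6, 0.0]
grip_width: 0.0299
```

>>> jog_arm(
  travel=[
    [0.0002, -0.0013, 0],
  ],
  dr=[
    [0, 0, -0.0262],
  ],
)

```text
time_s: 15.5
position: [0.6502, -0.0536, 0.1238]
tool_rot: [[0.96, 0.279, 0.001], [0.279, -0.96, 0.0], [0.001, -0.0, -1.0]]
ft_force: [0.8, 3.6, 1.1]
grip_width: 0.0299
```

>>> jog_arm(
  travel=[
    [0.0002, -0.0013, 0],
  ],
  dr=[
    [0, 0, -0.0262],
  ],
)

```text
time_s: 15.58
position: [0.6503, -0.055, 0.1238]
tool_rot: [[0.967, 0.253, 0.0], [0.253, -0.967, 0.0], [0.001, -0.0, -1.0]]
ft_force: [0.4, 3.8, 1.8]
grip_width: 0.0299
```

>>> jog_arm(
  travel=[
    [0.0001, -0.0013, 0],
    [0.0001, -0.0013, 0],
  ],
  dr=[
    [0, 0, -0.0262],
    [0, 0, -0.0262],
  ],
)

```text
time_s: 15.75
position: [0.6505, -0.0576, 0.1238]
tool_rot: [[0.979, 0.202, 0.001], [0.202, -0.979, 0.0], [0.001, -0.0, -1.0]]
ft_force: [0.9, 4.3, 0.8]
grip_width: 0.0301
```

>>> jog_arm(
  travel=[
    [0.0001, -0.0013, 0],
  ],
  dr=[
    [0, 0, -0.0262],
  ],
)

```text
time_s: 15.83
position: [0.6506, -0.0589, 0.1237]
tool_rot: [[0.984, 0.177, 0.0], [0.177, -0.984, 0.0], [0.0, -0.0, -1.0]]
ft_force: [2.4, 3.9, 0.3]
grip_width: 0.0298
```

>>> jog_arm(
  travel=[
    [0.0001, -0.0013, 0],
  ],
  dr=[
    [0, 0, -0.0262],
  ],
)

```text
time_s: 15.92
position: [0.6506, -0.0602, 0.1237]
tool_rot: [[0.989, 0.151, 0.0], [0.151, -0.989, 0.0], [0.0, -0.0, -1.0]]
ft_force: [1.6, 4.8, 1.6]
grip_width: 0.03
```

>>> jog_arm(
  travel=[
    [0, -0.0013, 0],
  ],
  dr=[
    [0, 0, -0.0262],
  ],
)

```text
time_s: 16.0
position: [0.6506, -0.0615, 0.1237]
tool_rot: [[0.992, 0.125, 0.0], [0.125, -0.992, 0.0], [0.0, -0.0, -1.0]]
ft_force: [0.3, 5.0, 1.0]
grip_width: 0.0301
```

>>> jog_arm(
  travel=[
    [0, -0.0013, 0],
    [0, -0.0013, 0],
  ],
  dr=[
    [0, 0, -0.0262],
    [0, 0, -0.0262],
  ],
)

```text
time_s: 16.17
position: [0.6505, -0.0641, 0.1237]
tool_rot: [[0.997, 0.073, -0.0], [0.073, -0.997, 0.0], [-0.0, -0.0, -1.0]]
ft_force: [1.5, 4.1, 0.5]
grip_width: 0.0301
```

>>> jog_arm(
  travel=[
    [-0.0001, -0.0013, 0],
  ],
  dr=[
    [0, 0, -0.0262],
  ],
)

```text
time_s: 16.25
position: [0.6504, -0.0654, 0.1237]
tool_rot: [[0.999, 0.047, -0.0], [0.047, -0.999, 0.0], [-0.0, -0.0, -1.0]]
ft_force: [1.2, 4.7, 0.4]
grip_width: 0.0301
```

>>> jog_arm(
  travel=[
    [-0.0001, -0.0013, 0],
  ],
  dr=[
    [0, 0, -0.0262],
  ],
)

```text
time_s: 16.33
position: [0.6502, -0.0667, 0.1237]
tool_rot: [[1.0, 0.02, -0.0], [0.02, -1.0, 0.0], [-0.0, -0.0, -1.0]]
ft_force: [1.1, 4.6, 1.2]
grip_width: 0.03
```

>>> jog_arm(
  travel=[
    [-0.0001, -0.0013, 0],
  ],
  dr=[
    [0, 0, -0.0262],
  ],
)

```text
time_s: 16.42
position: [0.6501, -0.068, 0.1237]
tool_rot: [[1.0, -0.006, -0.0], [-0.006, -1.0, 0.0], [-0.0, -0.0, -1.0]]
ft_force: [0.2, 4.6, 1.2]
grip_width: 0.0296
```

>>> jog_arm(
  travel=[
    [0, 0.006, 0],
    [0, 0, 0.036],
    [0, 0, 0.036],
    [-0.0253, -0.0198, 0],
    [-0.0253, -0.0198, 0],
    [-0.0253, -0.0198, 0],
    [-0.0253, -0.0198, 0],
    [-0.0253, -0.0198, 0],
    [-0.0253, -0.0198, 0],
    [-0.0253, -0.0198, 0],
    [-0.0253, -0.0198, 0],
    [0, 0, 0],
    [0, 0, 0],
  ],
  dr=[
    [0, 0, 0],
    [0, 0, 0],
    [0, 0, 0],
    [0, 0, 0.1163],
    [0, 0, 0.1163],
    [0, 0, 0.1163],
    [0, 0, 0.1163],
    [0, 0, 0.1163],
    [0, 0, 0.1163],
    [0, 0, 0.1163],
    [0, 0, 0.1163],
    [0, 0, 0],
    [0, 0, 0],
  ],
)

```text
time_s: 17.5
position: [0.4468, -0.2214, 0.196]
tool_rot: [[0.603, 0.798, -0.0], [0.798, -0.603, -0.001], [-0.001, 0.0, -1.0]]
ft_force: [0.5, -0.2, -0.3]
grip_width: 0.03
```

```bash
python3 -c "
from plan import *
d=cam('wrist');crop(d,0,0,512,384,1,'w8.png')
d=cam('top');crop(d,250,115,360,240,5,'t8.png')
plan('C',-127,-164,10,180)
slow('C',-164,1.5,20)
"
```

```text
[[-0.0028, 0.0026, 0], [-0.0028, 0.0026, 0], [-0.0022, 0.0024, 0], [-0.002, 0.0026, 0], [-0.0019, 0.0027, 0], [-0.0017, 0.0028, 0], [-0.0015, 0.0029, 0], [-0.0013, 0.003, 0], [-0.0011, 0.0031, 0], [-0.0009, 0.0031, 0], [-0.0007, 0.0032, 0], [-0.0005, 0.0032, 0]]
[[0, 0, -0.0], [0, 0, -0.0], [0, 0, -0.0646], [0, 0, -0.0646], [0, 0, -0.0646], [0, 0, -0.0646], [0, 0, -0.0646], [0, 0, -0.0646], [0, 0, -0.0646], [0, 0, -0.0646], [0, 0, -0.0646], [0, 0, -0.0646]]
end [ 0.4287 -0.1861] 16 12
-165.5 [-0.14  1.32] ; -167.0 [-0.11  1.32] ; -168.5 [-0.07  1.32] ; -170.0 [-0.04  1.33] ; -171.5 [-0.    1.33] ; -173.0 [0.03 1.33] ; -174.5 [0.07 1.32] ; -176.0 [0.1  1.32] ; -177.5 [0.13 1.32] ; -179.0 [0.17 1.31] ; -180.5 [0.2  1.31] ; -182.0 [0.24 1.3 ] ; -183.5 [0.27 1.3 ] ; -185.0 [0.31 1.29] ; -186.5 [0.34 1.28] ; -188.0 [0.37 1.27] ; -189.5 [0.41 1.26] ; -191.0 [0.44 1.25] ; -192.5 [0.47 1.24] ; -194.0 [0.5  1.23] ; offset of actual from tgt mm [ 19.3 -34.2] dr 0.0262
```

View pics/w8.png

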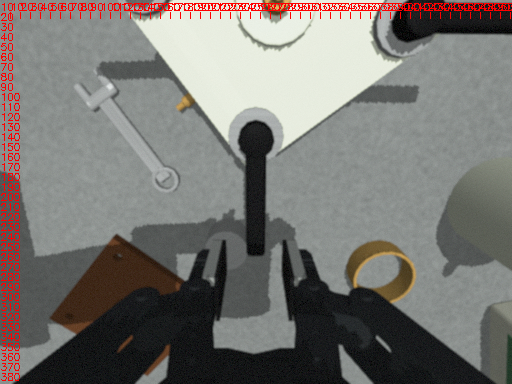

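View pics/t8.png

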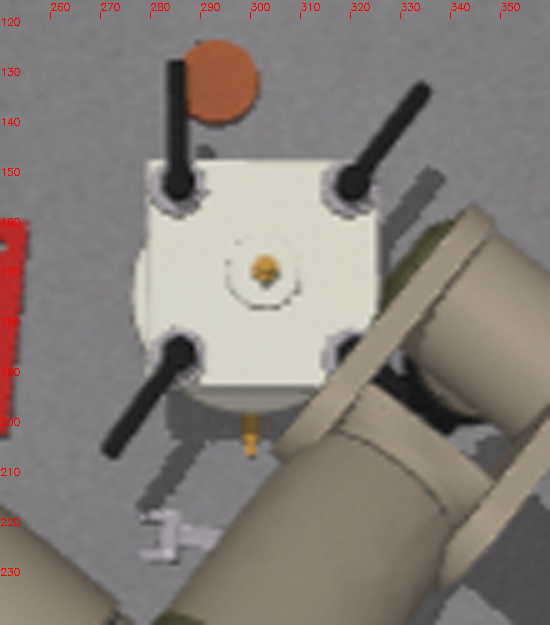

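>>> jog_arm(
  travel=[
    [0, 0, -0.024],
    [0, 0, -0.024],
    [0, 0, -0.024],
    [0, 0, 0],
    [-0.0028, 0.0026, 0],
    [-0.0028, 0.0026, 0],
    [-0.0022, 0.0024, 0],
    [-0.002, 0.0026, 0],
    [-0.0019, 0.0027, 0],
    [-0.0017, 0.0028, 0],
    [-0.0015, 0.0029, 0],
    [-0.0013, 0.003, 0],
    [-0.0011, 0.0031, 0],
    [-0.0009, 0.0031, 0],
    [-0.0007, 0.0032, 0],
    [-0.0005, 0.0032, 0],
  ],
  dr=[
    [0, 0, 0],
    [0, 0, 0],
    [0, 0, 0],
    [0, 0, 0],
    [0, 0, 0],
    [0, 0, 0],
    [0, 0, -0.0646],
    [0, 0, -0.0646],
    [0, 0, -0.0646],
    [0, 0, -0.0646],
    [0, 0, -0.0646],
    [0, 0, -0.0646],
    [0, 0, -0.0646],
    [0, 0, -0.0646],
    [0, 0, -0.0646],
    [0, 0, -0.0646],
  ],
)

```text
time_s: 18.93
position: [0.429, -0.1865, 0.1254]
tool_rot: [[0.962, 0.275, 0.003], [0.275, -0.962, -0.003], [0.002, 0.003, -1.0]]
ft_force: [0.4, -1.1, -2.2]
grip_width: 0.03
```

>>> jog_arm(
  travel=[
    [-0.0001, 0.0013, 0],
    [-0.0001, 0.0013, 0],
    [-0.0001, 0.0013, 0],
  ],
  dr=[
    [0, 0, -0.0262],
    [0, 0, -0.0262],
    [0, 0, -0.0262],
  ],
)

```text
time_s: 19.18
position: [0.4287, -0.1826, 0.1254]
tool_rot: [[0.98, 0.2, 0.002], [0.2, -0.98, -0.003], [0.002, 0.003, -1.0]]
ft_force: [-0.3, -2.7, -2.0]
grip_width: 0.0302
```

>>> jog_arm(
  travel=[
    [0, 0.0013, 0],
  ],
  dr=[
    [0, 0, -0.0262],
  ],
)

```text
time_s: 19.27
position: [0.4287, -0.1814, 0.1253]
tool_rot: [[0.985, 0.174, 0.002], [0.174, -0.985, -0.003], [0.002, 0.003, -1.0]]
ft_force: [0.4, -2.5, -1.9]
grip_width: 0.0302
```

>>> jog_arm(
  travel=[
    [0, 0.0013, 0],
  ],
  dr=[
    [0, 0, -0.0262],
  ],
)

```text
time_s: 19.35
position: [0.4287, -0.1801, 0.1253]
tool_rot: [[0.989, 0.149, 0.002], [0.149, -0.989, -0.003], [0.002, 0.003, -1.0]]
ft_force: [0.3, -2.4, -1.7]
grip_width: 0.03
```

>>> jog_arm(
  travel=[
    [0, 0.0013, 0],
    [0.0001, 0.0013, 0],
    [0.0001, 0.0013, 0],
  ],
  dr=[
    [0, 0, -0.0262],
    [0, 0, -0.0262],
    [0, 0, -0.0262],
  ],
)

```text
time_s: 19.6
position: [0.4288, -0.1762, 0.1253]
tool_rot: [[0.998, 0.07, 0.002], [0.07, -0.998, -0.003], [0.002, 0.003, -1.0]]
ft_force: [-1.1, -2.9, -2.2]
grip_width: 0.0302
```

>>> jog_arm(
  travel=[
    [0.0001, 0.0013, 0],
  ],
  dr=[
    [0, 0, -0.0262],
  ],
)

```text
time_s: 19.68
position: [0.4289, -0.1749, 0.1253]
tool_rot: [[0.999, 0.044, 0.002], [0.044, -0.999, -0.003], [0.002, 0.003, -1.0]]
ft_force: [-0.5, -3.3, -2.1]
grip_width: 0.0298
```

>>> jog_arm(
  travel=[
    [0.0002, 0.0013, 0],
  ],
  dr=[
    [0, 0, -0.0262],
  ],
)

```text
time_s: 19.77
position: [0.4291, -0.1736, 0.1252]
tool_rot: [[1.0, 0.018, 0.002], [0.018, -1.0, -0.003], [0.002, 0.003, -1.0]]
ft_force: [-1.6, -3.2, -2.4]
grip_width: 0.0301
```

>>> jog_arm(
  travel=[
    [0.0002, 0.0013, 0],
  ],
  dr=[
    [0, 0, -0.0262],
  ],
)

```text
time_s: 19.85
position: [0.4292, -0.1723, 0.1252]
tool_rot: [[1.0, -0.008, 0.002], [-0.008, -1.0, -0.003], [0.002, 0.003, -1.0]]
ft_force: [-1.1, -2.7, -2.4]
grip_width: 0.0301
```

>>> jog_arm(
  travel=[
    [0.0002, 0.0013, 0],
    [0.0003, 0.0013, 0],
    [0.0003, 0.0013, 0],
  ],
  dr=[
    [0, 0, -0.0262],
    [0, 0, -0.0262],
    [0, 0, -0.0262],
  ],
)

```text
time_s: 20.1
position: [0.43, -0.1685, 0.1252]
tool_rot: [[0.996, -0.087, 0.002], [-0.087, -0.996, -0.003], [0.002, 0.003, -1.0]]
ft_force: [-1.6, -4.2, -2.4]
grip_width: 0.0302
```

>>> jog_arm(
  travel=[
    [0.0003, 0.0013, 0],
  ],
  dr=[
    [0, 0, -0.0262],
  ],
)

```text
time_s: 20.18
position: [0.4302, -0.1672, 0.1252]
tool_rot: [[0.994, -0.113, 0.002], [-0.113, -0.994, -0.003], [0.002, 0.003, -1.0]]
ft_force: [-2.5, -3.7, -2.1]
grip_width: 0.0302
```

>>> jog_arm(
  travel=[
    [0.0004, 0.0013, 0],
  ],
  dr=[
    [0, 0, -0.0262],
  ],
)

```text
time_s: 20.27
position: [0.4306, -0.1659, 0.1252]
tool_rot: [[0.99, -0.139, 0.002], [-0.139, -0.99, -0.003], [0.002, 0.003, -1.0]]
ft_force: [-2.7, -4.3, -1.9]
grip_width: 0.0302
```

>>> jog_arm(
  travel=[
    [0.0004, 0.0013, 0],
  ],
  dr=[
    [0, 0, -0.0262],
  ],
)

```text
time_s: 20.35
position: [0.4309, -0.1647, 0.1252]
tool_rot: [[0.986, -0.165, 0.001], [-0.165, -0.986, -0.003], [0.002, 0.003, -1.0]]
ft_force: [-2.8, -4.3, -2.5]
grip_width: 0.0301
```

>>> jog_arm(
  travel=[
    [0.0004, 0.0013, 0],
  ],
  dr=[
    [0, 0, -0.0262],
  ],
)

```text
time_s: 20.43
position: [0.4313, -0.1634, 0.1252]
tool_rot: [[0.982, -0.19, 0.001], [-0.19, -0.982, -0.003], [0.002, 0.003, -1.0]]
ft_force: [-1.9, -5.4, -2.3]
grip_width: 0.0301
```

>>> jog_arm(
  travel=[
    [0.0004, 0.0013, 0],
  ],
  dr=[
    [0, 0, -0.0262],
  ],
)

```text
time_s: 20.52
position: [0.4317, -0.1621, 0.1252]
tool_rot: [[0.976, -0.216, 0.001], [-0.216, -0.976, -0.003], [0.002, 0.003, -1.0]]
ft_force: [-1.6, -5.0, -2.2]
grip_width: 0.0298
```

>>> jog_arm(
  travel=[
    [0.0005, 0.0012, 0],
  ],
  dr=[
    [0, 0, -0.0262],
  ],
)

```text
time_s: 20.6
position: [0.4322, -0.161, 0.1252]
tool_rot: [[0.97, -0.241, 0.001], [-0.241, -0.97, -0.003], [0.002, 0.003, -1.0]]
ft_force: [-3.1, -5.3, -3.0]
grip_width: 0.03
```

>>> jog_arm(
  travel=[
    [0.0005, 0.0012, 0],
  ],
  dr=[
    [0, 0, -0.0262],
  ],
)

```text
time_s: 20.68
position: [0.4327, -0.1598, 0.1252]
tool_rot: [[0.964, -0.267, 0.001], [-0.267, -0.964, -0.003], [0.002, 0.003, -1.0]]
ft_force: [-2.4, -5.9, -3.0]
grip_width: 0.0304
```

>>> jog_arm(
  travel=[
    [0.0005, 0.0012, 0],
  ],
  dr=[
    [0, 0, -0.0262],
  ],
)

```text
time_s: 20.77
position: [0.4332, -0.1586, 0.1252]
tool_rot: [[0.956, -0.292, 0.001], [-0.292, -0.956, -0.003], [0.002, 0.003, -1.0]]
ft_force: [-2.8, -5.0, -2.6]
grip_width: 0.0303
```

>>> jog_arm(
  travel=[
    [-0.0018, -0.0057, 0],
    [0, 0, 0.036],
    [0, 0, 0.036],
    [0.0314, 0.0149, 0],
    [0.0314, 0.0149, 0],
    [0.0314, 0.0149, 0],
    [0.0314, 0.0149, 0],
    [0.0314, 0.0149, 0],
    [0.0314, 0.0149, 0],
    [0.0314, 0.0149, 0],
    [0, 0, 0],
    [0, 0, 0],
    [0, 0, -0.024],
    [0, 0, -0.024],
    [0, 0, -0.024],
    [0, 0, 0],
    [0, 0, 0],
  ],
  dr=[
    [0, 0, 0],
    [0, 0, 0],
    [0, 0, 0],
    [0, 0, 0.0424],
    [0, 0, 0.0424],
    [0, 0, 0.0424],
    [0, 0, 0.0424],
    [0, 0, 0.0424],
    [0, 0, 0.0424],
    [0, 0, 0.0424],
    [0, 0, 0],
    [0, 0, 0],
    [0, 0, 0],
    [0, 0, 0],
    [0, 0, 0],
    [0, 0, 0],
    [0, 0, 0],
  ],
)

```text
time_s: 22.18
position: [0.6503, -0.0598, 0.1244]
tool_rot: [[1.0, 0.001, -0.001], [0.001, -1.0, 0.0], [-0.001, -0.0, -1.0]]
ft_force: [-0.3, 0.5, 1.3]
grip_width: 0.0301
```

```bash
python3 -c "
from plan import *
d=cam('wrist');crop(d,0,0,512,384,1,'w9.png')
d=cam('top');crop(d,250,115,360,240,5,'t9.png')
force('A',2)
slow('A',0,1.5,18)
"
```

```text
t 22.38 tang [ 0.48 -0.34  0.15] rad 0.44 lev 0.1 r,cw(mm) 52.6 -0.3 [ 0.6516 -0.0596  0.1259]
-1.5 [-0.23 -1.31] ; -3.0 [-0.26 -1.3 ] ; -4.5 [-0.29 -1.29] ; -6.0 [-0.33 -1.28] ; -7.5 [-0.36 -1.28] ; -9.0 [-0.4  -1.27] ; -10.5 [-0.43 -1.25] ; -12.0 [-0.46 -1.24] ; -13.5 [-0.49 -1.23] ; -15.0 [-0.53 -1.22] ; -16.5 [-0.56 -1.2 ] ; -18.0 [-0.59 -1.19] ; -19.5 [-0.62 -1.17] ; -21.0 [-0.65 -1.16] ; -22.5 [-0.68 -1.14] ; -24.0 [-0.71 -1.12] ; -25.5 [-0.74 -1.1 ] ; -27.0 [-0.77 -1.08] ; offset of actual from tgt mm [2.6 8.4] dr 0.0262
```

View pics/w9.png

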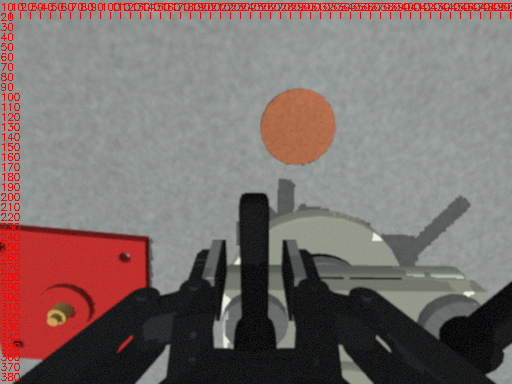

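View pics/t9.png

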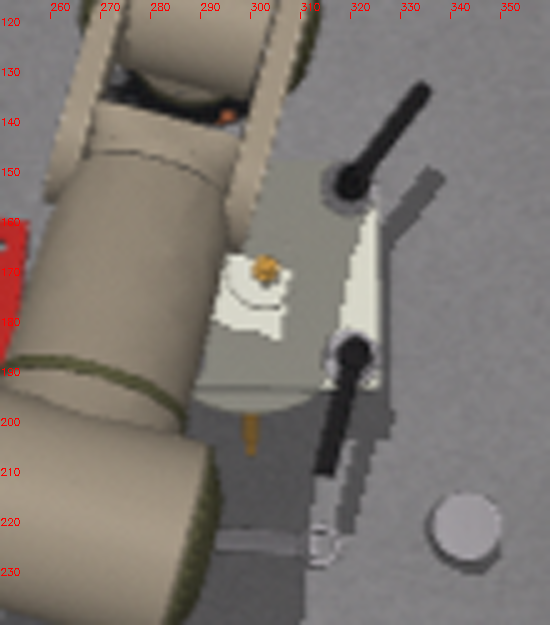

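>>> jog_arm(
  travel=[
    [-0.0005, -0.002, 0],
    [-0.0005, -0.002, 0],
    [0, -0.002, 0],
    [0, -0.0013, 0],
  ],
  dr=[
    [0, 0, 0],
    [0, 0, 0],
    [0, 0, 0],
    [0, 0, 0],
  ],
)

```text
time_s: 22.72
position: [0.6501, -0.0669, 0.124]
tool_rot: [[1.0, 0.001, 0.0], [0.001, -1.0, -0.0], [0.0, 0.0, -1.0]]
ft_force: [0.5, -1.1, -1.0]
grip_width: 0.0296
```

>>> jog_arm(
  travel=[
    [-0.0002, -0.0013, 0],
  ],
  dr=[
    [0, 0, -0.0262],
  ],
)

```text
time_s: 22.8
position: [0.6499, -0.0681, 0.1238]
tool_rot: [[1.0, -0.025, 0.0], [-0.025, -1.0, 0.0], [0.0, -0.0, -1.0]]
ft_force: [1.1, 5.2, -0.2]
grip_width: 0.03
```

>>> jog_arm(
  travel=[
    [-0.0003, -0.0013, 0],
  ],
  dr=[
    [0, 0, -0.0262],
  ],
)

```text
time_s: 22.88
position: [0.6496, -0.0685, 0.1237]
tool_rot: [[0.999, -0.053, 0.0], [-0.053, -0.999, 0.002], [-0.0, -0.002, -1.0]]
ft_force: [0.8, 6.2, 0.8]
grip_width: 0.0305
```

>>> jog_arm(
  travel=[
    [-0.0003, -0.0013, 0],
  ],
  dr=[
    [0, 0, -0.0262],
  ],
)

```text
time_s: 22.97
position: [0.6493, -0.0695, 0.1237]
tool_rot: [[0.997, -0.079, 0.0], [-0.079, -0.997, 0.002], [0.0, -0.002, -1.0]]
ft_force: [0.5, 6.3, 0.1]
grip_width: 0.0301
```

>>> jog_arm(
  travel=[
    [-0.0003, -0.0013, 0],
  ],
  dr=[
    [0, 0, -0.0262],
  ],
)

```text
time_s: 23.05
position: [0.649, -0.0707, 0.1238]
tool_rot: [[0.994, -0.105, 0.0], [-0.105, -0.994, 0.002], [0.0, -0.002, -1.0]]
ft_force: [0.4, 6.2, 1.0]
grip_width: 0.0298
```

>>> jog_arm(
  travel=[
    [0, 0.006, 0],
    [0, 0, 0.036],
    [0, 0, 0.036],
    [-0.0315, -0.0146, 0],
    [-0.0315, -0.0146, 0],
    [-0.0315, -0.0146, 0],
    [-0.0315, -0.0146, 0],
    [-0.0315, -0.0146, 0],
    [-0.0315, -0.0146, 0],
    [-0.0315, -0.0146, 0],
    [0, 0, 0],
    [0, 0, 0],
    [0, 0, -0.024],
    [0, 0, -0.024],
    [0, 0, -0.024],
    [0, 0, 0],
    [0, 0, 0],
  ],
  dr=[
    [0, 0, 0],
    [0, 0, 0],
    [0, 0, 0],
    [0, 0, -0.0212],
    [0, 0, -0.0212],
    [0, 0, -0.0212],
    [0, 0, -0.0212],
    [0, 0, -0.0212],
    [0, 0, -0.0212],
    [0, 0, -0.0212],
    [0, 0, 0],
    [0, 0, 0],
    [0, 0, 0],
    [0, 0, 0],
    [0, 0, 0],
    [0, 0, 0],
    [0, 0, 0],
  ],
)

```text
time_s: 24.47
position: [0.429, -0.1675, 0.1235]
tool_rot: [[0.969, -0.248, -0.001], [-0.248, -0.969, 0.001], [-0.002, -0.001, -1.0]]
ft_force: [0.2, -0.6, 0.6]
grip_width: 0.03
```

```bash
python3 -c "
from plan import *
d=cam('wrist');crop(d,0,0,512,384,1,'w10.png')
force('C',2)
"
```

```text
t 24.62 tang [-0.23 -0.8   0.57] rad -0.27 lev 165.6 r,cw(mm) 50.9 -0.9 [ 0.4294 -0.1682  0.125 ]
```

View pics/w10.png

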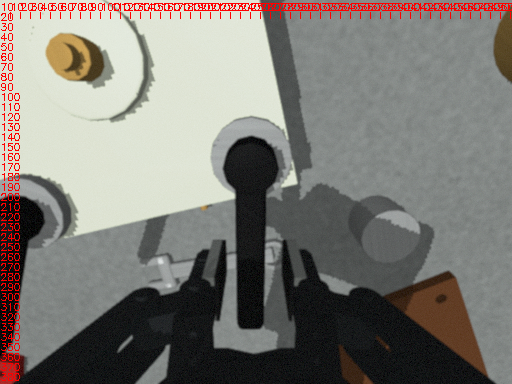

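>>> jog_arm(
  travel=[
    [0.0005, 0.0019, 0],
    [0.0005, 0.0019, 0],
    [0.0005, 0.0019, 0],
    [0.0003, 0.0013, 0],
  ],
  dr=[
    [0, 0, 0],
    [0, 0, 0],
    [0, 0, 0],
    [0, 0, 0],
  ],
)

```text
time_s: 24.95
position: [0.4304, -0.1607, 0.1241]
tool_rot: [[0.969, -0.249, 0.001], [-0.249, -0.969, -0.0], [0.001, 0.0, -1.0]]
ft_force: [0.3, 0.7, -0.5]
grip_width: 0.0301
```

>>> jog_arm(
  travel=[
    [0.0003, 0.0013, 0],
  ],
  dr=[
    [0, 0, 0],
  ],
)

```text
time_s: 25.03
position: [0.4306, -0.1595, 0.1239]
tool_rot: [[0.969, -0.249, 0.0], [-0.249, -0.969, -0.0], [0.0, 0.0, -1.0]]
ft_force: [0.1, -0.1, -0.2]
grip_width: 0.0299
```

>>> jog_arm(
  travel=[
    [0.0003, 0.001, 0],
  ],
  dr=[
    [0, 0, 0],
  ],
)

```text
time_s: 25.12
position: [0.4309, -0.1585, 0.1238]
tool_rot: [[0.969, -0.249, 0.0], [-0.249, -0.969, -0.0], [0.0, 0.0, -1.0]]
ft_force: [1.1, -0.8, -0.4]
grip_width: 0.0298
```

>>> jog_arm(
  travel=[
    [0.0003, 0.001, 0],
  ],
  dr=[
    [0, 0, 0],
  ],
)

```text
time_s: 25.2
position: [0.4312, -0.1577, 0.1238]
tool_rot: [[0.969, -0.249, -0.0], [-0.249, -0.969, -0.0], [0.0, 0.0, -1.0]]
ft_force: [-2.6, -5.9, 0.3]
grip_width: 0.0301
```

>>> jog_arm(
  travel=[
    [0.0003, 0.001, 0],
  ],
  dr=[
    [0, 0, 0],
  ],
)

```text
time_s: 25.28
position: [0.4312, -0.1575, 0.1238]
tool_rot: [[0.969, -0.249, -0.001], [-0.249, -0.969, -0.002], [-0.0, 0.002, -1.0]]
ft_force: [-4.1, -7.5, 0.5]
grip_width: 0.0301
```

>>> jog_arm(
  travel=[
    [-0.0015, -0.0057, 0],
    [0, 0, 0.036],
    [0, 0, 0.036],
    [0.0096, -0.0022, 0],
    [0.0096, -0.0022, 0],
    [0.0096, -0.0022, 0],
    [0.0096, -0.0022, 0],
    [0.0096, -0.0022, 0],
    [0.0096, -0.0022, 0],
    [0.0096, -0.0022, 0],
    [0.0096, -0.0022, 0],
    [0.0096, -0.0022, 0],
    [0.0096, -0.0022, 0],
    [0.0096, -0.0022, 0],
    [0.0096, -0.0022, 0],
    [0.0096, -0.0022, 0],
    [0.0096, -0.0022, 0],
    [0.0096, -0.0022, 0],
    [0.0096, -0.0022, 0],
    [0.0096, -0.0022, 0],
  ],
  dr=[
    [0, 0, 0],
    [0, 0, 0],
    [0, 0, 0],
    [0, 0, 0.1249],
    [0, 0, 0.1249],
    [0, 0, 0.1249],
    [0, 0, 0.1249],
    [0, 0, 0.1249],
    [0, 0, 0.1249],
    [0, 0, 0.1249],
    [0, 0, 0.1249],
    [0, 0, 0.1249],
    [0, 0, 0.1249],
    [0, 0, 0.1249],
    [0, 0, 0.1249],
    [0, 0, 0.1249],
    [0, 0, 0.1249],
    [0, 0, 0.1249],
    [0, 0, 0.1249],
    [0, 0, 0.1249],
  ],
)

```text
time_s: 26.95
position: [0.5935, -0.2001, 0.1955]
tool_rot: [[-0.302, 0.953, -0.0], [0.953, 0.302, 0.001], [0.001, -0.0, -1.0]]
ft_force: [-0.3, -0.8, -0.4]
grip_width: 0.03
```

>>> jog_arm(
  travel=[
    [0.0096, -0.0022, 0],
    [0.0096, -0.0022, 0],
    [0.0096, -0.0022, 0],
    [0.0096, -0.0022, 0],
    [0.0096, -0.0022, 0],
    [0, 0, 0],
    [0, 0, 0],
  ],
  dr=[
    [0, 0, 0.1249],
    [0, 0, 0.1249],
    [0, 0, 0.1249],
    [0, 0, 0.1249],
    [0, 0, 0.1249],
    [0, 0, 0],
    [0, 0, 0],
  ],
)

```text
time_s: 27.53
position: [0.641, -0.2109, 0.1951]
tool_rot: [[-0.797, 0.604, -0.001], [0.604, 0.797, 0.001], [0.001, 0.0, -1.0]]
ft_force: [-0.0, 0.3, -0.8]
grip_width: 0.03
```

```bash
python3 -c "
from plan import *
d=cam('wrist');crop(d,0,0,512,384,1,'w11.png')
d=cam('top');crop(d,250,115,360,240,5,'t11.png')
plan('B',-37,-70,9,180)
slow('B',-70,1.5,24)
"
```

```text
[[-0.0033, -0.0029, 0], [-0.0033, -0.0029, 0], [-0.0024, -0.0022, 0], [-0.0025, -0.002, 0], [-0.0027, -0.0018, 0], [-0.0028, -0.0017, 0], [-0.0029, -0.0015, 0], [-0.003, -0.0013, 0], [-0.003, -0.0011, 0], [-0.0031, -0.0009, 0], [-0.0032, -0.0007, 0]]
[[0, 0, 0.002], [0, 0, 0.002], [0, 0, -0.064], [0, 0, -0.064], [0, 0, -0.064], [0, 0, -0.064], [0, 0, -0.064], [0, 0, -0.064], [0, 0, -0.064], [0, 0, -0.064], [0, 0, -0.064]]
end [ 0.6086 -0.2297] 110 11
-71.5 [-1.3  -0.23] ; -73.0 [-1.31 -0.2 ] ; -74.5 [-1.32 -0.17] ; -76.0 [-1.32 -0.13] ; -77.5 [-1.32 -0.1 ] ; -79.0 [-1.32 -0.06] ; -80.5 [-1.33 -0.03] ; -82.0 [-1.33  0.01] ; -83.5 [-1.32  0.04] ; -85.0 [-1.32  0.08] ; -86.5 [-1.32  0.11] ; -88.0 [-1.32  0.15] ; -89.5 [-1.31  0.18] ; -91.0 [-1.31  0.22] ; -92.5 [-1.3   0.25] ; -94.0 [-1.29  0.28] ; -95.5 [-1.29  0.32] ; -97.0 [-1.28  0.35] ; -98.5 [-1.27  0.38] ; -100.0 [-1.26  0.42] ; -101.5 [-1.25  0.45] ; -103.0 [-1.23  0.48] ; -104.5 [-1.22  0.51] ; -106.0 [-1.21  0.55] ; offset of actual from tgt mm [32.1 19. ] dr 0.0262
```

View pics/w11.png

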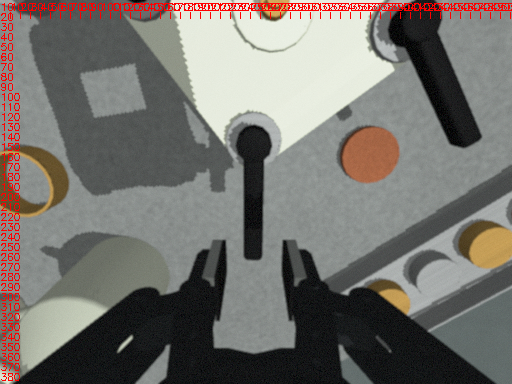

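View pics/t11.png

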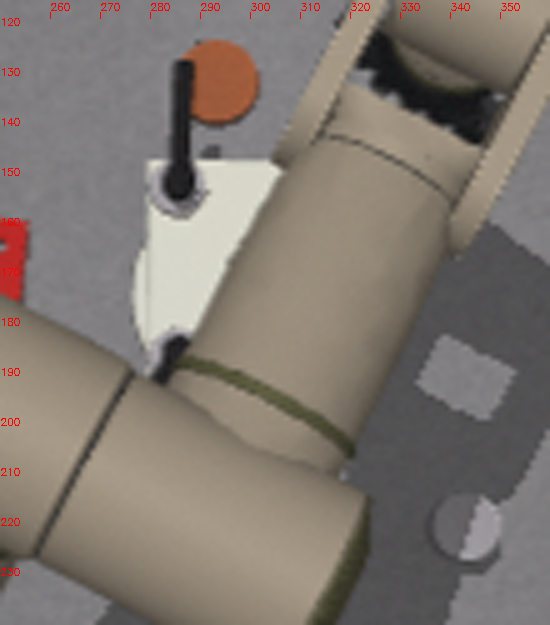

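>>> jog_arm(
  travel=[
    [0, 0, -0.024],
    [0, 0, -0.024],
    [0, 0, -0.024],
    [0, 0, 0],
    [-0.0033, -0.0029, 0],
    [-0.0033, -0.0029, 0],
    [-0.0024, -0.0022, 0],
    [-0.0025, -0.002, 0],
    [-0.0027, -0.0018, 0],
    [-0.0028, -0.0017, 0],
    [-0.0029, -0.0015, 0],
    [-0.003, -0.0013, 0],
    [-0.003, -0.0011, 0],
    [-0.0031, -0.0009, 0],
    [-0.0032, -0.0007, 0],
  ],
  dr=[
    [0, 0, 0],
    [0, 0, 0],
    [0, 0, 0],
    [0, 0, 0],
    [0, 0, 0.002],
    [0, 0, 0.002],
    [0, 0, -0.064],
    [0, 0, -0.064],
    [0, 0, -0.064],
    [0, 0, -0.064],
    [0, 0, -0.064],
    [0, 0, -0.064],
    [0, 0, -0.064],
    [0, 0, -0.064],
    [0, 0, -0.064],
  ],
)

```text
time_s: 28.88
position: [0.6094, -0.2301, 0.1258]
tool_rot: [[-0.342, 0.94, 0.003], [0.94, 0.342, -0.001], [-0.002, 0.003, -1.0]]
ft_force: [1.8, 0.4, -2.0]
grip_width: 0.0303
```

>>> jog_arm(
  travel=[
    [-0.0013, -0.0002, 0],
    [-0.0013, -0.0002, 0],
    [-0.0013, -0.0002, 0],
  ],
  dr=[
    [0, 0, -0.0262],
    [0, 0, -0.0262],
    [0, 0, -0.0262],
  ],
)

```text
time_s: 29.13
position: [0.6058, -0.2307, 0.1254]
tool_rot: [[-0.27, 0.963, 0.003], [0.963, 0.27, -0.001], [-0.002, 0.003, -1.0]]
ft_force: [3.1, 0.8, 2.6]
grip_width: 0.03
```

>>> jog_arm(
  travel=[
    [-0.0013, -0.0001, 0],
  ],
  dr=[
    [0, 0, -0.0262],
  ],
)

```text
time_s: 29.22
position: [0.6045, -0.2308, 0.1252]
tool_rot: [[-0.245, 0.97, 0.003], [0.97, 0.245, -0.001], [-0.002, 0.003, -1.0]]
ft_force: [5.0, 1.0, 2.9]
grip_width: 0.0298
```

>>> jog_arm(
  travel=[
    [-0.0013, -0.0001, 0],
  ],
  dr=[
    [0, 0, -0.0262],
  ],
)

```text
time_s: 29.3
position: [0.6032, -0.2309, 0.125]
tool_rot: [[-0.219, 0.976, 0.003], [0.976, 0.219, -0.001], [-0.002, 0.003, -1.0]]
ft_force: [3.8, -0.2, 2.9]
grip_width: 0.0299
```

>>> jog_arm(
  travel=[
    [-0.0013, -0.0001, 0],
    [-0.0013, 0, 0],
  ],
  dr=[
    [0, 0, -0.0262],
    [0, 0, -0.0262],
  ],
)

```text
time_s: 29.47
position: [0.6004, -0.231, 0.1245]
tool_rot: [[-0.167, 0.986, 0.002], [0.986, 0.167, -0.001], [-0.001, 0.002, -1.0]]
ft_force: [4.4, 0.8, 3.0]
grip_width: 0.0298
```

>>> jog_arm(
  travel=[
    [-0.0013, 0, 0],
  ],
  dr=[
    [0, 0, -0.0262],
  ],
)

```text
time_s: 29.55
position: [0.5992, -0.231, 0.1245]
tool_rot: [[-0.141, 0.99, 0.002], [0.99, 0.141, -0.001], [-0.001, 0.002, -1.0]]
ft_force: [6.3, 1.0, 3.2]
grip_width: 0.0302
```

>>> jog_arm(
  travel=[
    [-0.0013, 0, 0],
  ],
  dr=[
    [0, 0, -0.0262],
  ],
)

```text
time_s: 29.63
position: [0.5979, -0.2309, 0.1245]
tool_rot: [[-0.115, 0.993, 0.002], [0.993, 0.115, -0.001], [-0.001, 0.002, -1.0]]
ft_force: [5.6, 1.0, 2.7]
grip_width: 0.0298
```

>>> jog_arm(
  travel=[
    [-0.0013, 0.0001, 0],
  ],
  dr=[
    [0, 0, -0.0262],
  ],
)

```text
time_s: 29.72
position: [0.5966, -0.2308, 0.1245]
tool_rot: [[-0.089, 0.996, 0.003], [0.996, 0.089, -0.001], [-0.001, 0.002, -1.0]]
ft_force: [5.7, 0.5, 3.8]
grip_width: 0.0304
```

>>> jog_arm(
  travel=[
    [0.006, 0, 0],
    [0, 0, 0.036],
    [0, 0, 0.036],
    [-0.0206, 0.0253, 0],
    [-0.0206, 0.0253, 0],
    [-0.0206, 0.0253, 0],
    [-0.0206, 0.0253, 0],
    [-0.0206, 0.0253, 0],
    [-0.0206, 0.0253, 0],
    [-0.0206, 0.0253, 0],
    [-0.0206, 0.0253, 0],
    [0, 0, 0],
    [0, 0, 0],
  ],
  dr=[
    [0, 0, 0],
    [0, 0, 0],
    [0, 0, 0],
    [0, 0, 0.1047],
    [0, 0, 0.1047],
    [0, 0, 0.1047],
    [0, 0, 0.1047],
    [0, 0, 0.1047],
    [0, 0, 0.1047],
    [0, 0, 0.1047],
    [0, 0, 0.1047],
    [0, 0, 0],
    [0, 0, 0],
  ],
)

```text
time_s: 30.8
position: [0.4364, -0.0275, 0.1959]
tool_rot: [[-0.802, 0.598, -0.001], [0.598, 0.802, -0.0], [0.001, -0.001, -1.0]]
ft_force: [-0.2, -1.0, 0.5]
grip_width: 0.0297
```

```bash
python3 -c "
from plan import *
d=cam('wrist');crop(d,0,0,512,384,1,'w12.png')
d=cam('top');crop(d,250,115,360,240,5,'t12.png')
plan('D',143,110,9,0)
slow('D',110,1.5,24)
"
```

```text
[[0.0031, 0.0026, 0], [0.0031, 0.0026, 0], [0.0024, 0.0022, 0], [0.0025, 0.002, 0], [0.0027, 0.0018, 0], [0.0028, 0.0017, 0], [0.0029, 0.0015, 0], [0.003, 0.0013, 0], [0.003, 0.0011, 0], [0.0031, 0.0009, 0], [0.0032, 0.0007, 0]]
[[0, 0, -0.001], [0, 0, -0.001], [0, 0, -0.064], [0, 0, -0.064], [0, 0, -0.064], [0, 0, -0.064], [0, 0, -0.064], [0, 0, -0.064], [0, 0, -0.064], [0, 0, -0.064], [0, 0, -0.064]]
end [ 0.4694 -0.0103] 110 11
108.5 [1.3  0.23] ; 107.0 [1.31 0.2 ] ; 105.5 [1.32 0.17] ; 104.0 [1.32 0.13] ; 102.5 [1.32 0.1 ] ; 101.0 [1.32 0.06] ; 99.5 [1.33 0.03] ; 98.0 [ 1.33 -0.01] ; 96.5 [ 1.32 -0.04] ; 95.0 [ 1.32 -0.08] ; 93.5 [ 1.32 -0.11] ; 92.0 [ 1.32 -0.15] ; 90.5 [ 1.31 -0.18] ; 89.0 [ 1.31 -0.22] ; 87.5 [ 1.3  -0.25] ; 86.0 [ 1.29 -0.28] ; 84.5 [ 1.29 -0.32] ; 83.0 [ 1.28 -0.35] ; 81.5 [ 1.27 -0.38] ; 80.0 [ 1.26 -0.42] ; 78.5 [ 1.25 -0.45] ; 77.0 [ 1.23 -0.48] ; 75.5 [ 1.22 -0.51] ; 74.0 [ 1.21 -0.55] ; offset of actual from tgt mm [-31.8 -18.5] dr 0.0262
```

View pics/w12.png

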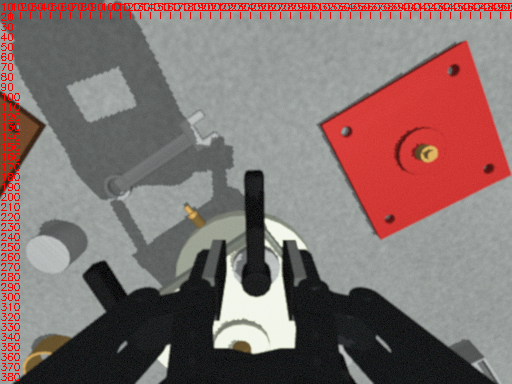

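View pics/t12.png

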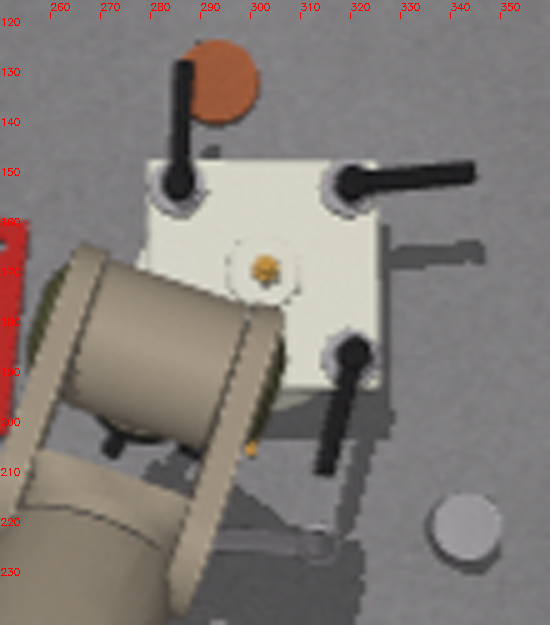

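>>> jog_arm(
  travel=[
    [0, 0, -0.024],
    [0, 0, -0.024],
    [0, 0, -0.024],
    [0, 0, 0],
    [0.0031, 0.0026, 0],
    [0.0031, 0.0026, 0],
    [0.0024, 0.0022, 0],
    [0.0025, 0.002, 0],
    [0.0027, 0.0018, 0],
    [0.0028, 0.0017, 0],
    [0.0029, 0.0015, 0],
    [0.003, 0.0013, 0],
    [0.003, 0.0011, 0],
    [0.0031, 0.0009, 0],
    [0.0032, 0.0007, 0],
  ],
  dr=[
    [0, 0, 0],
    [0, 0, 0],
    [0, 0, 0],
    [0, 0, 0],
    [0, 0, -0.001],
    [0, 0, -0.001],
    [0, 0, -0.064],
    [0, 0, -0.064],
    [0, 0, -0.064],
    [0, 0, -0.064],
    [0, 0, -0.064],
    [0, 0, -0.064],
    [0, 0, -0.064],
    [0, 0, -0.064],
    [0, 0, -0.064],
  ],
)

```text
time_s: 32.15
position: [0.4696, -0.0097, 0.125]
tool_rot: [[-0.341, 0.94, 0.001], [0.94, 0.341, -0.0], [-0.001, 0.001, -1.0]]
ft_force: [-2.6, 0.4, -1.1]
grip_width: 0.0302
```

>>> jog_arm(
  travel=[
    [0.0013, 0.0002, 0],
    [0.0013, 0.0002, 0],
    [0.0013, 0.0002, 0],
  ],
  dr=[
    [0, 0, -0.0262],
    [0, 0, -0.0262],
    [0, 0, -0.0262],
  ],
)

```text
time_s: 32.4
position: [0.4732, -0.009, 0.1249]
tool_rot: [[-0.268, 0.963, 0.0], [0.963, 0.268, -0.0], [-0.0, 0.0, -1.0]]
ft_force: [-2.2, -0.4, -0.9]
grip_width: 0.03
```

>>> jog_arm(
  travel=[
    [0.0013, 0.0001, 0],
  ],
  dr=[
    [0, 0, -0.0262],
  ],
)

```text
time_s: 32.48
position: [0.4745, -0.0089, 0.1249]
tool_rot: [[-0.242, 0.97, 0.0], [0.97, 0.242, -0.0], [-0.0, 0.0, -1.0]]
ft_force: [-2.6, -0.0, -1.1]
grip_width: 0.0301
```

>>> jog_arm(
  travel=[
    [0.0013, 0.0001, 0],
  ],
  dr=[
    [0, 0, -0.0262],
  ],
)

```text
time_s: 32.57
position: [0.4757, -0.0088, 0.1249]
tool_rot: [[-0.217, 0.976, 0.0], [0.976, 0.217, -0.0], [-0.0, 0.0, -1.0]]
ft_force: [-3.1, 0.7, -2.0]
grip_width: 0.0302
```

>>> jog_arm(
  travel=[
    [0.0013, 0.0001, 0],
  ],
  dr=[
    [0, 0, -0.0262],
  ],
)

```text
time_s: 32.65
position: [0.4769, -0.0087, 0.1249]
tool_rot: [[-0.191, 0.982, -0.0], [0.982, 0.191, -0.0], [-0.0, -0.0, -1.0]]
ft_force: [-4.2, 0.6, -0.6]
grip_width: 0.0301
```

At about 101°, 3–4 N and rising. I'll continue in small steps.

>>> jog_arm(
  travel=[
    [0.0013, 0, 0],
  ],
  dr=[
    [0, 0, -0.0262],
  ],
)

```text
time_s: 32.73
position: [0.4781, -0.0086, 0.1248]
tool_rot: [[-0.165, 0.986, -0.0], [0.986, 0.165, -0.0], [0.0, -0.0, -1.0]]
ft_force: [-4.8, 0.7, -0.9]
grip_width: 0.0298
```

>>> jog_arm(
  travel=[
    [0.0013, 0, 0],
  ],
  dr=[
    [0, 0, -0.0262],
  ],
)

```text
time_s: 32.82
position: [0.4794, -0.0086, 0.1248]
tool_rot: [[-0.14, 0.99, -0.001], [0.99, 0.14, 0.0], [0.0, -0.0, -1.0]]
ft_force: [-3.9, 1.1, -1.1]
grip_width: 0.0304
```

>>> jog_arm(
  travel=[
    [0.0013, 0, 0],
  ],
  dr=[
    [0, 0, -0.0262],
  ],
)

```text
time_s: 32.9
position: [0.4806, -0.0086, 0.1248]
tool_rot: [[-0.114, 0.994, -0.001], [0.994, 0.114, 0.0], [0.0, -0.001, -1.0]]
ft_force: [-5.7, 0.8, -0.8]
grip_width: 0.03
```

>>> jog_arm(
  travel=[
    [0.0013, -0.0001, 0],
  ],
  dr=[
    [0, 0, -0.0262],
  ],
)

```text
time_s: 32.98
position: [0.4818, -0.0086, 0.1248]
tool_rot: [[-0.088, 0.996, -0.001], [0.996, 0.088, 0.0], [0.0, -0.001, -1.0]]
ft_force: [-4.9, 1.6, -0.1]
grip_width: 0.0299
```

>>> jog_arm(
  travel=[
    [0.0013, -0.0001, 0],
  ],
  dr=[
    [0, 0, -0.0262],
  ],
)

```text
time_s: 33.07
position: [0.483, -0.0087, 0.1248]
tool_rot: [[-0.062, 0.998, -0.001], [0.998, 0.062, 0.0], [0.0, -0.001, -1.0]]
ft_force: [-4.2, 1.9, -1.3]
grip_width: 0.03
```

>>> jog_arm(
  travel=[
    [0.0013, -0.0001, 0],
  ],
  dr=[
    [0, 0, -0.0262],
  ],
)

```text
time_s: 33.15
position: [0.4842, -0.0087, 0.1247]
tool_rot: [[-0.035, 0.999, -0.001], [0.999, 0.035, 0.0], [0.0, -0.001, -1.0]]
ft_force: [-5.2, 1.0, -0.7]
grip_width: 0.0302
```

>>> jog_arm(
  travel=[
    [0.0013, -0.0001, 0],
  ],
  dr=[
    [0, 0, -0.0262],
  ],
)

```text
time_s: 33.23
position: [0.4855, -0.0088, 0.1247]
tool_rot: [[-0.009, 1.0, -0.001], [1.0, 0.009, 0.0], [0.0, -0.001, -1.0]]
ft_force: [-6.7, 0.8, -0.4]
grip_width: 0.03
```

>>> jog_arm(
  travel=[
    [0.0013, -0.0002, 0],
  ],
  dr=[
    [0, 0, -0.0262],
  ],
)

```text
time_s: 33.32
position: [0.4867, -0.009, 0.1247]
tool_rot: [[0.017, 1.0, -0.002], [1.0, -0.017, 0.0], [0.0, -0.002, -1.0]]
ft_force: [-5.8, 1.9, -0.1]
grip_width: 0.03
```

>>> jog_arm(
  travel=[
    [0.0012, -0.0002, 0],
  ],
  dr=[
    [0, 0, -0.0262],
  ],
)

```text
time_s: 33.4
position: [0.4879, -0.0091, 0.1247]
tool_rot: [[0.043, 0.999, -0.002], [0.999, -0.043, 0.001], [0.0, -0.002, -1.0]]
ft_force: [-5.8, 2.4, -0.1]
grip_width: 0.0299
```

>>> jog_arm(
  travel=[
    [-0.006, 0, 0],
    [0, 0, 0.036],
    [0, 0, 0.036],
    [0.0174, -0.0318, 0],
    [0.0174, -0.0318, 0],
    [0.0174, -0.0318, 0],
    [0.0174, -0.0318, 0],
    [0.0174, -0.0318, 0],
    [0.0174, -0.0318, 0],
    [0.0174, -0.0318, 0],
    [0, 0, 0],
    [0, 0, 0],
  ],
  dr=[
    [0, 0, 0],
    [0, 0, 0],
    [0, 0, 0],
    [0, 0, 0.0187],
    [0, 0, 0.0187],
    [0, 0, 0.0187],
    [0, 0, 0.0187],
    [0, 0, 0.0187],
    [0, 0, 0.0187],
    [0, 0, 0.0187],
    [0, 0, 0],
    [0, 0, 0],
  ],
)

```text
time_s: 34.4
position: [0.6046, -0.2338, 0.1961]
tool_rot: [[-0.087, 0.996, 0.001], [0.996, 0.087, -0.001], [-0.001, 0.001, -1.0]]
ft_force: [-0.9, 0.7, 0.0]
grip_width: 0.03
```

```bash
python3 -c "
from plan import *
d=cam('wrist');crop(d,0,0,512,384,1,'w13.png')
force('B',2)
"
```

```text
t 34.55 tang [ 1.12 -0.65  0.75] rad -0.25 lev -84.9 r,cw(mm) 51.5 -0.4 [ 0.604  -0.2313  0.1966]
```

View pics/w13.png

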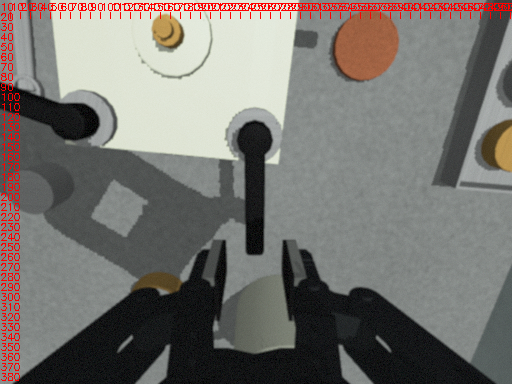

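>>> jog_arm(
  travel=[
    [0, 0, -0.024],
    [0, 0, -0.024],
    [0, 0, -0.024],
    [0, 0, 0],
    [0, 0, 0],
    [-0.002, -0.0002, 0],
    [-0.002, -0.0002, 0],
    [-0.002, -0.0002, 0],
    [-0.0013, 0, 0],
  ],
  dr=[
    [0, 0, 0],
    [0, 0, 0],
    [0, 0, 0],
    [0, 0, 0],
    [0, 0, 0],
    [0, 0, 0],
    [0, 0, 0],
    [0, 0, 0],
    [0, 0, 0],
  ],
)

```text
time_s: 35.3
position: [0.5968, -0.233, 0.1249]
tool_rot: [[-0.089, 0.996, 0.001], [0.996, 0.089, -0.001], [-0.001, 0.001, -1.0]]
ft_force: [0.6, -0.5, -0.1]
grip_width: 0.0301
```

>>> jog_arm(
  travel=[
    [-0.001, 0, 0],
  ],
  dr=[
    [0, 0, 0],
  ],
)

```text
time_s: 35.38
position: [0.5966, -0.2331, 0.1248]
tool_rot: [[-0.089, 0.996, 0.003], [0.996, 0.089, -0.001], [-0.001, 0.003, -1.0]]
ft_force: [6.2, 0.6, 0.7]
grip_width: 0.0301
```

>>> jog_arm(
  travel=[
    [-0.001, 0, 0],
  ],
  dr=[
    [0, 0, 0],
  ],
)

```text
time_s: 35.47
position: [0.5961, -0.2332, 0.1248]
tool_rot: [[-0.089, 0.996, 0.004], [0.996, 0.089, -0.001], [-0.002, 0.004, -1.0]]
ft_force: [6.9, -0.6, 1.7]
grip_width: 0.0298
```

>>> jog_arm(
  travel=[
    [-0.001, 0, 0],
  ],
  dr=[
    [0, 0, -0.01],
  ],
)

```text
time_s: 35.55
position: [0.5953, -0.2332, 0.1248]
tool_rot: [[-0.079, 0.997, 0.005], [0.997, 0.079, -0.001], [-0.002, 0.005, -1.0]]
ft_force: [6.9, -0.5, 1.7]
grip_width: 0.0302
```

>>> jog_arm(
  travel=[
    [0.006, 0, 0],
    [0, 0, 0.036],
    [0, 0, 0.036],
    [0.0042, 0.0142, 0],
    [0.0042, 0.0142, 0],
    [0.0042, 0.0142, 0],
    [0.0042, 0.0142, 0],
    [0.0042, 0.0142, 0],
    [0.0042, 0.0142, 0],
    [0.0042, 0.0142, 0],
    [0.0042, 0.0142, 0],
    [0.0042, 0.0142, 0],
    [0.0042, 0.0142, 0],
    [0.0042, 0.0142, 0],
    [0.0042, 0.0142, 0],
    [0, 0, 0],
    [0, 0, 0],
  ],
  dr=[
    [0, 0, 0],
    [0, 0, 0],
    [0, 0, 0],
    [0, 0, 0.12],
    [0, 0, 0.12],
    [0, 0, 0.12],
    [0, 0, 0.12],
    [0, 0, 0.12],
    [0, 0, 0.12],
    [0, 0, 0.12],
    [0, 0, 0.12],
    [0, 0, 0.12],
    [0, 0, 0.12],
    [0, 0, 0.12],
    [0, 0, 0.12],
    [0, 0, 0],
    [0, 0, 0],
  ],
)

```text
time_s: 36.97
position: [0.6503, -0.0622, 0.1956]
tool_rot: [[-0.999, 0.054, -0.001], [0.054, 0.999, -0.0], [0.001, -0.0, -1.0]]
ft_force: [-0.1, -0.5, 0.7]
grip_width: 0.0299
```

```bash
python3 -c "
from plan import *
d=cam('wrist');crop(d,0,0,512,384,1,'w14.png')
d=cam('top');crop(d,250,115,360,240,5,'t14.png')
force('A',2)
"
```

```text
t 37.17 tang [ 0.47 -0.04  0.28] rad 0.07 lev -3.1 r,cw(mm) 51.2 0.5 [ 0.6501 -0.0633  0.1957]
```

View pics/w14.png

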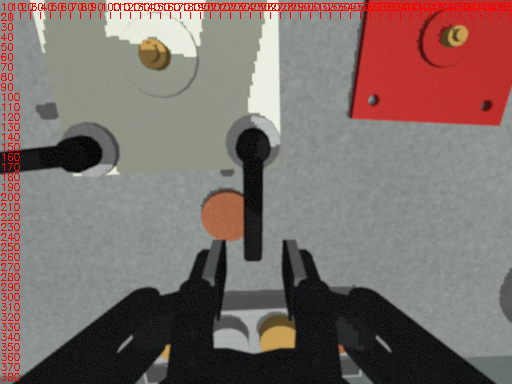

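View pics/t14.png

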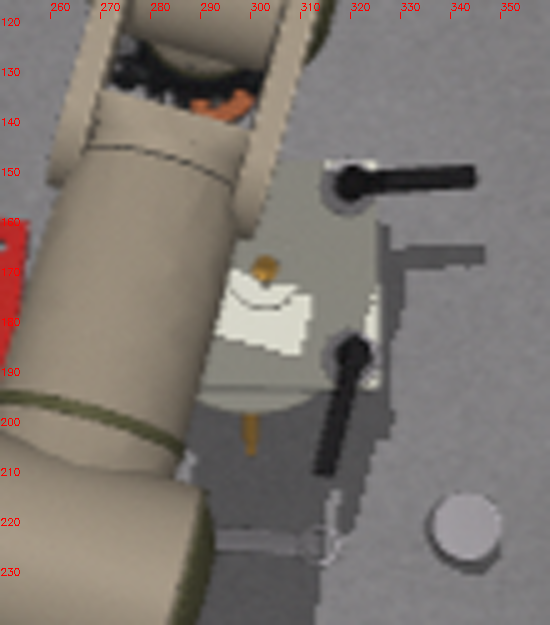

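>>> jog_arm(
  travel=[
    [0, 0, -0.024],
    [0, 0, -0.024],
    [0, 0, -0.024],
    [0, 0, 0],
    [0, 0, 0],
    [-0.0001, -0.002, 0],
    [-0.0001, -0.002, 0],
    [0, -0.002, 0],
  ],
  dr=[
    [0, 0, 0],
    [0, 0, 0],
    [0, 0, 0],
    [0, 0, 0],
    [0, 0, 0],
    [0, 0, 0],
    [0, 0, 0],
    [0, 0, 0],
  ],
)

```text
time_s: 37.83
position: [0.6506, -0.069, 0.1253]
tool_rot: [[-0.999, 0.052, 0.003], [0.052, 0.999, -0.001], [-0.003, -0.001, -1.0]]
ft_force: [-0.3, -0.6, 0.1]
grip_width: 0.0297
```

>>> jog_arm(
  travel=[
    [0, -0.001, 0],
  ],
  dr=[
    [0, 0, 0],
  ],
)

```text
time_s: 37.92
position: [0.6504, -0.07, 0.1248]
tool_rot: [[-0.999, 0.052, 0.002], [0.052, 0.999, -0.001], [-0.002, -0.001, -1.0]]
ft_force: [0.5, 0.7, 0.4]
grip_width: 0.0296
```

>>> jog_arm(
  travel=[
    [0, -0.001, 0],
  ],
  dr=[
    [0, 0, 0],
  ],
)

```text
time_s: 38.0
position: [0.6502, -0.0708, 0.1244]
tool_rot: [[-0.999, 0.052, 0.001], [0.052, 0.999, -0.0], [-0.001, -0.0, -1.0]]
ft_force: [-0.1, -0.6, -0.2]
grip_width: 0.0301
```

>>> jog_arm(
  travel=[
    [0, -0.001, 0],
  ],
  dr=[
    [0, 0, 0],
  ],
)

```text
time_s: 38.08
position: [0.6502, -0.0713, 0.1242]
tool_rot: [[-0.999, 0.052, 0.001], [0.052, 0.999, 0.001], [-0.001, 0.001, -1.0]]
ft_force: [-0.2, 4.9, 2.1]
grip_width: 0.03
```

>>> jog_arm(
  travel=[
    [0, -0.0007, 0],
  ],
  dr=[
    [0, 0, -0.01],
  ],
)

```text
time_s: 38.17
position: [0.6501, -0.0713, 0.1242]
tool_rot: [[-0.998, 0.062, 0.0], [0.062, 0.998, 0.002], [-0.0, 0.002, -1.0]]
ft_force: [-1.7, 5.7, 3.6]
grip_width: 0.03
```

>>> jog_arm(
  travel=[
    [0, -0.0007, 0],
  ],
  dr=[
    [0, 0, -0.01],
  ],
)

```text
time_s: 38.25
position: [0.65, -0.0718, 0.1241]
tool_rot: [[-0.997, 0.072, -0.0], [0.072, 0.997, 0.002], [0.0, 0.002, -1.0]]
ft_force: [-1.3, 5.8, 3.7]
grip_width: 0.03
```

>>> jog_arm(
  travel=[
    [0, 0.006, 0],
    [0, 0, 0.036],
    [0, 0, 0.036],
    [-0.0316, -0.0145, 0],
    [-0.0316, -0.0145, 0],
    [-0.0316, -0.0145, 0],
    [-0.0316, -0.0145, 0],
    [-0.0316, -0.0145, 0],
    [-0.0316, -0.0145, 0],
    [-0.0316, -0.0145, 0],
    [0, 0, 0],
    [0, 0, 0],
  ],
  dr=[
    [0, 0, 0],
    [0, 0, 0],
    [0, 0, 0],
    [0, 0, -0.0259],
    [0, 0, -0.0259],
    [0, 0, -0.0259],
    [0, 0, -0.0259],
    [0, 0, -0.0259],
    [0, 0, -0.0259],
    [0, 0, -0.0259],
    [0, 0, 0],
    [0, 0, 0],
  ],
)

```text
time_s: 39.25
position: [0.4281, -0.1689, 0.1962]
tool_rot: [[-0.968, 0.253, 0.001], [0.253, 0.968, -0.001], [-0.001, -0.001, -1.0]]
ft_force: [0.5, 0.2, 0.7]
grip_width: 0.0301
```

```bash
python3 -c "
from plan import *
d=cam('wrist');crop(d,0,0,512,384,1,'w15.png')
d=cam('scene');crop(d,180,180,320,300,5,'s15.png')
force('C',2)
"
```

```text
t 39.45 tang [-0.5  -0.52 -0.65] rad 0.07 lev 165.6 r,cw(mm) 50.8 -0.7 [ 0.4297 -0.168   0.1956]
```

View pics/w15.png

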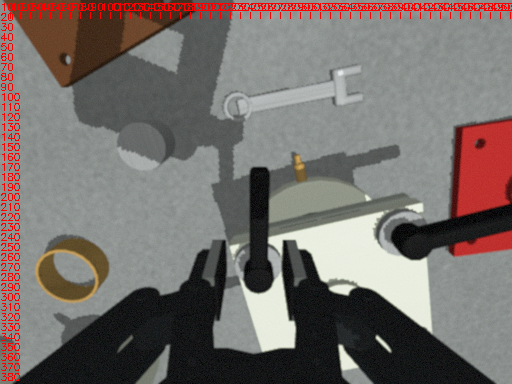

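View pics/s15.png

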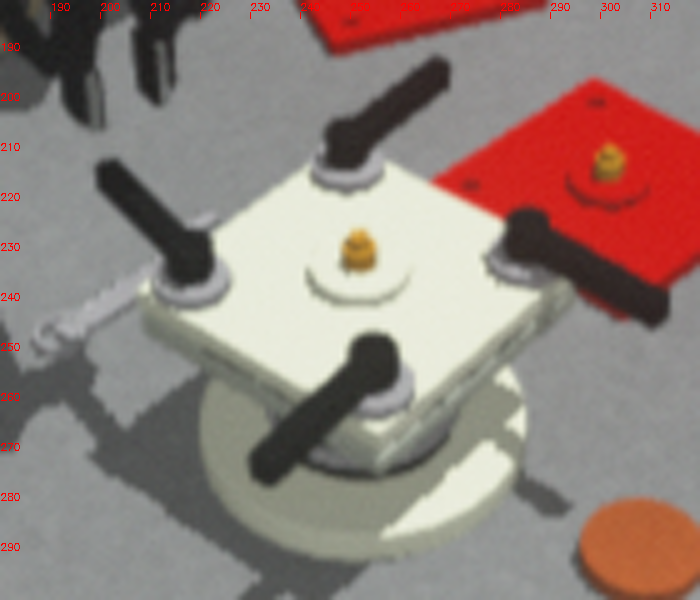

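>>> jog_arm(
  travel=[
    [0, 0, -0.024],
    [0, 0, -0.024],
    [0, 0, -0.024],
    [0, 0, 0],
    [0, 0, 0],
    [0.0005, 0.0019, 0],
    [0.0005, 0.0019, 0],
    [0.0005, 0.0019, 0],
    [0.0004, 0.0014, 0],
  ],
  dr=[
    [0, 0, 0],
    [0, 0, 0],
    [0, 0, 0],
    [0, 0, 0],
    [0, 0, 0],
    [0, 0, 0],
    [0, 0, 0],
    [0, 0, 0],
    [0, 0, 0],
  ],
)

```text
time_s: 40.2
position: [0.4311, -0.1611, 0.1246]
tool_rot: [[-0.968, 0.25, 0.001], [0.25, 0.968, -0.001], [-0.002, -0.001, -1.0]]
ft_force: [1.0, 0.4, 0.4]
grip_width: 0.0302
```

>>> jog_arm(
  travel=[
    [0.0002, 0.0008, 0],
  ],
  dr=[
    [0, 0, 0],
  ],
)

```text
time_s: 40.28
position: [0.4312, -0.1603, 0.1242]
tool_rot: [[-0.968, 0.25, 0.001], [0.25, 0.968, -0.001], [-0.001, -0.0, -1.0]]
ft_force: [0.9, 0.4, 0.4]
grip_width: 0.03
```

>>> jog_arm(
  travel=[
    [0.0001, 0.0006, 0],
  ],
  dr=[
    [0, 0, 0],
  ],
)

```text
time_s: 40.37
position: [0.4312, -0.1598, 0.1241]
tool_rot: [[-0.968, 0.25, 0.001], [0.25, 0.968, -0.0], [-0.001, -0.0, -1.0]]
ft_force: [0.5, 0.0, 0.6]
grip_width: 0.0298
```

>>> jog_arm(
  travel=[
    [0.0001, 0.0006, 0],
  ],
  dr=[
    [0, 0, 0],
  ],
)

```text
time_s: 40.45
position: [0.4312, -0.1592, 0.1239]
tool_rot: [[-0.968, 0.25, 0.0], [0.25, 0.968, -0.0], [-0.0, -0.0, -1.0]]
ft_force: [-0.0, -0.4, 0.6]
grip_width: 0.03
```

>>> jog_arm(
  travel=[
    [0.0001, 0.0006, 0],
  ],
  dr=[
    [0, 0, 0],
  ],
)

```text
time_s: 40.53
position: [0.4312, -0.1587, 0.1238]
tool_rot: [[-0.968, 0.251, 0.0], [0.251, 0.968, -0.0], [-0.0, -0.0, -1.0]]
ft_force: [0.3, 1.2, -0.1]
grip_width: 0.03
```

>>> jog_arm(
  travel=[
    [0.0001, 0.0006, 0],
  ],
  dr=[
    [0, 0, 0],
  ],
)

```text
time_s: 40.62
position: [0.4313, -0.1581, 0.1237]
tool_rot: [[-0.968, 0.251, -0.0], [0.251, 0.968, -0.0], [0.0, -0.0, -1.0]]
ft_force: [-0.5, -0.0, -0.1]
grip_width: 0.0304
```

>>> jog_arm(
  travel=[
    [0.0001, 0.0006, 0],
  ],
  dr=[
    [0, 0, 0],
  ],
)

```text
time_s: 40.7
position: [0.4314, -0.1576, 0.1237]
tool_rot: [[-0.968, 0.251, -0.0], [0.251, 0.968, -0.0], [-0.0, -0.0, -1.0]]
ft_force: [-2.7, -2.8, 0.4]
grip_width: 0.03
```

>>> jog_arm(
  travel=[
    [0.0001, 0.0004, 0],
  ],
  dr=[
    [0, 0, 0],
  ],
)

```text
time_s: 40.78
position: [0.4314, -0.1576, 0.1238]
tool_rot: [[-0.968, 0.25, -0.0], [0.25, 0.968, -0.001], [0.0, -0.001, -1.0]]
ft_force: [-2.7, -6.1, 0.5]
grip_width: 0.0299
```

>>> jog_arm(
  travel=[
    [0.0001, 0.0003, 0],
  ],
  dr=[
    [0, 0, 0],
  ],
)

```text
time_s: 40.87
position: [0.4315, -0.1575, 0.1237]
tool_rot: [[-0.968, 0.25, -0.001], [0.25, 0.968, -0.002], [0.0, -0.002, -1.0]]
ft_force: [-3.6, -7.1, -1.1]
grip_width: 0.0298
```

>>> jog_arm(
  travel=[
    [-0.0005, -0.0019, 0],
    [-0.0005, -0.0019, 0],
    [-0.0005, -0.0019, 0],
    [-0.0005, -0.0019, 0],
    [-0.0005, -0.0019, 0],
    [-0.0005, -0.0019, 0],
    [-0.0005, -0.0019, 0],
    [-0.0003, -0.001, 0],
  ],
  dr=[
    [0, 0, 0],
    [0, 0, 0],
    [0, 0, 0],
    [0, 0, 0],
    [0, 0, 0],
    [0, 0, 0],
    [0, 0, 0],
    [0, 0, 0],
  ],
)

```text
time_s: 41.53
position: [0.4278, -0.1713, 0.1237]
tool_rot: [[-0.968, 0.251, 0.0], [0.251, 0.968, -0.0], [-0.0, -0.0, -1.0]]
ft_force: [-0.4, 0.8, 0.2]
grip_width: 0.0299
```

>>> jog_arm(
  travel=[
    [-0.0002, -0.0008, 0],
  ],
  dr=[
    [0, 0, 0],
  ],
)

```text
time_s: 41.62
position: [0.4276, -0.172, 0.1237]
tool_rot: [[-0.968, 0.251, 0.0], [0.251, 0.968, -0.0], [-0.0, -0.0, -1.0]]
ft_force: [0.4, -0.2, 0.4]
grip_width: 0.0298
```

>>> jog_arm(
  travel=[
    [-0.0002, -0.0008, 0],
  ],
  dr=[
    [0, 0, 0],
  ],
)

```text
time_s: 41.7
position: [0.4274, -0.1728, 0.1237]
tool_rot: [[-0.968, 0.251, -0.0], [0.251, 0.968, 0.0], [0.0, 0.0, -1.0]]
ft_force: [0.1, -0.1, 0.4]
grip_width: 0.0302
```

>>> jog_arm(
  travel=[
    [-0.0002, -0.001, 0],
  ],
  dr=[
    [0, 0, 0],
  ],
)

```text
time_s: 41.78
position: [0.4272, -0.1734, 0.1237]
tool_rot: [[-0.968, 0.251, -0.0], [0.251, 0.968, 0.001], [0.0, 0.001, -1.0]]
ft_force: [1.5, 5.1, 0.9]
grip_width: 0.03
```

>>> jog_arm(
  travel=[
    [-0.0002, -0.001, 0],
  ],
  dr=[
    [0, 0, 0.01],
  ],
)

```text
time_s: 41.87
position: [0.4271, -0.1741, 0.1237]
tool_rot: [[-0.971, 0.241, 0.0], [0.241, 0.971, 0.001], [0.0, 0.001, -1.0]]
ft_force: [1.4, 5.1, 0.8]
grip_width: 0.0297
```

>>> jog_arm(
  travel=[
    [-0.0002, -0.001, 0],
  ],
  dr=[
    [0, 0, 0.02],
  ],
)

```text
time_s: 41.95
position: [0.4269, -0.1752, 0.1237]
tool_rot: [[-0.975, 0.22, 0.0], [0.22, 0.975, 0.001], [-0.0, 0.001, -1.0]]
ft_force: [2.0, 4.5, 0.3]
grip_width: 0.0297
```

>>> jog_arm(
  travel=[
    [-0.0001, -0.001, 0],
  ],
  dr=[
    [0, 0, 0.02],
  ],
)

```text
time_s: 42.03
position: [0.4269, -0.1764, 0.1237]
tool_rot: [[-0.98, 0.2, 0.0], [0.2, 0.98, 0.001], [-0.0, 0.001, -1.0]]
ft_force: [1.2, 4.3, 0.7]
grip_width: 0.0296
```

>>> jog_arm(
  travel=[
    [-0.0001, -0.001, 0],
    [0.0004, 0.0019, 0],
    [0.0004, 0.0019, 0],
    [0.0004, 0.0019, 0],
    [0.0004, 0.0019, 0],
    [0.0004, 0.0019, 0],
    [0.0004, 0.0019, 0],
    [0.0004, 0.0019, 0],
  ],
  dr=[
    [0, 0, 0.015],
    [0, 0, 0],
    [0, 0, 0],
    [0, 0, 0],
    [0, 0, 0],
    [0, 0, 0],
    [0, 0, 0],
    [0, 0, 0],
  ],
)

```text
time_s: 42.7
position: [0.4295, -0.1642, 0.1237]
tool_rot: [[-0.982, 0.187, -0.0], [0.187, 0.982, -0.0], [0.0, -0.0, -1.0]]
ft_force: [0.2, -0.6, -0.0]
grip_width: 0.0304
```

>>> jog_arm(
  travel=[
    [0.0001, 0.0008, 0],
  ],
  dr=[
    [0, 0, 0],
  ],
)

```text
time_s: 42.78
position: [0.4296, -0.1633, 0.1237]
tool_rot: [[-0.982, 0.187, -0.0], [0.187, 0.982, -0.0], [0.0, -0.0, -1.0]]
ft_force: [-0.5, 0.7, 0.3]
grip_width: 0.0299
```

>>> jog_arm(
  travel=[
    [0.0001, 0.0008, 0],
  ],
  dr=[
    [0, 0, 0],
  ],
)

```text
time_s: 42.87
position: [0.4297, -0.1626, 0.1237]
tool_rot: [[-0.982, 0.187, 0.0], [0.187, 0.982, -0.0], [-0.0, -0.0, -1.0]]
ft_force: [0.3, 0.0, -0.2]
grip_width: 0.0301
```

>>> jog_arm(
  travel=[
    [0.0001, 0.0006, 0],
  ],
  dr=[
    [0, 0, 0],
  ],
)

```text
time_s: 42.95
position: [0.4298, -0.1621, 0.1237]
tool_rot: [[-0.982, 0.187, -0.0], [0.187, 0.982, -0.0], [-0.0, -0.0, -1.0]]
ft_force: [0.2, 0.5, -0.1]
grip_width: 0.0303
```

Contact should come within about 1 mm (−0.161).

>>> jog_arm(
  travel=[
    [0.0001, 0.0007, 0],
  ],
  dr=[
    [0, 0, 0],
  ],
)

```text
time_s: 43.03
position: [0.4298, -0.1617, 0.1238]
tool_rot: [[-0.982, 0.187, -0.0], [0.187, 0.982, -0.001], [-0.0, -0.001, -1.0]]
ft_force: [-0.8, -3.9, -0.8]
grip_width: 0.0298
```

>>> jog_arm(
  travel=[
    [0.0001, 0.0006, 0],
  ],
  dr=[
    [0, 0, 0],
  ],
)

```text
time_s: 43.12
position: [0.4299, -0.1614, 0.1238]
tool_rot: [[-0.982, 0.187, -0.0], [0.187, 0.982, -0.001], [-0.0, -0.001, -1.0]]
ft_force: [-1.1, -5.8, -0.9]
grip_width: 0.0298
```

>>> jog_arm(
  travel=[
    [0.0001, 0.0006, 0],
  ],
  dr=[
    [0, 0, 0],
  ],
)

```text
time_s: 43.2
position: [0.4299, -0.1611, 0.1238]
tool_rot: [[-0.982, 0.187, -0.0], [0.187, 0.982, -0.002], [0.0, -0.002, -1.0]]
ft_force: [-3.0, -7.2, -0.5]
grip_width: 0.0297
```

>>> jog_arm(
  travel=[
    [-0.001, -0.006, 0],
    [0, 0, 0.036],
    [0, 0, 0.036],
    [0.0317, 0.0148, 0],
    [0.0317, 0.0148, 0],
    [0.0317, 0.0148, 0],
    [0.0317, 0.0148, 0],
    [0.0317, 0.0148, 0],
    [0.0317, 0.0148, 0],
    [0.0317, 0.0148, 0],
    [0, 0, 0],
    [0, 0, 0],
  ],
  dr=[
    [0, 0, 0],
    [0, 0, 0],
    [0, 0, 0],
    [0, 0, 0.0169],
    [0, 0, 0.0169],
    [0, 0, 0.0169],
    [0, 0, 0.0169],
    [0, 0, 0.0169],
    [0, 0, 0.0169],
    [0, 0, 0.0169],
    [0, 0, 0],
    [0, 0, 0],
  ],
)

```text
time_s: 44.2
position: [0.6517, -0.0619, 0.1945]
tool_rot: [[-0.998, 0.068, -0.001], [0.068, 0.998, 0.001], [0.001, 0.001, -1.0]]
ft_force: [-0.5, -0.4, 0.0]
grip_width: 0.03
```

>>> jog_arm(
  travel=[
    [0, 0, -0.024],
    [0, 0, -0.024],
    [0, 0, -0.024],
    [0, 0, 0],
    [0, -0.002, 0],
    [0, -0.002, 0],
    [0, -0.0015, 0],
    [0, 0, 0],
  ],
  dr=[
    [0, 0, 0],
    [0, 0, 0],
    [0, 0, 0],
    [0, 0, 0],
    [0, 0, 0],
    [0, 0, 0],
    [0, 0, 0],
    [0, 0, 0],
  ],
)

```text
time_s: 44.87
position: [0.6514, -0.0689, 0.1254]
tool_rot: [[-0.998, 0.07, 0.003], [0.07, 0.998, -0.001], [-0.003, -0.001, -1.0]]
ft_force: [-0.9, -0.8, 0.1]
grip_width: 0.0298
```

>>> jog_arm(
  travel=[
    [0, -0.001, 0],
    [0, -0.001, 0],
  ],
  dr=[
    [0, 0, 0],
    [0, 0, 0],
  ],
)

```text
time_s: 45.03
position: [0.6511, -0.0703, 0.1244]
tool_rot: [[-0.998, 0.07, 0.001], [0.07, 0.998, -0.0], [-0.001, -0.0, -1.0]]
ft_force: [0.1, 0.7, -0.3]
grip_width: 0.0298
```

>>> jog_arm(
  travel=[
    [0, -0.0007, 0],
  ],
  dr=[
    [0, 0, 0],
  ],
)

```text
time_s: 45.12
position: [0.651, -0.071, 0.124]
tool_rot: [[-0.998, 0.07, 0.0], [0.07, 0.998, -0.0], [-0.0, -0.0, -1.0]]
ft_force: [0.4, 0.5, 0.5]
grip_width: 0.0302
```

>>> jog_arm(
  travel=[
    [0, -0.0007, 0],
  ],
  dr=[
    [0, 0, 0],
  ],
)

```text
time_s: 45.2
position: [0.651, -0.0716, 0.1239]
tool_rot: [[-0.998, 0.07, 0.0], [0.07, 0.998, -0.0], [-0.0, -0.0, -1.0]]
ft_force: [0.2, 0.5, -0.1]
grip_width: 0.03
```

>>> jog_arm(
  travel=[
    [0, -0.0007, 0],
  ],
  dr=[
    [0, 0, 0],
  ],
)

```text
time_s: 45.28
position: [0.651, -0.0718, 0.1238]
tool_rot: [[-0.998, 0.07, 0.0], [0.07, 0.998, 0.001], [-0.0, 0.001, -1.0]]
ft_force: [0.5, 3.7, 1.0]
grip_width: 0.0297
```

>>> jog_arm(
  travel=[
    [0, -0.0007, 0],
  ],
  dr=[
    [0, 0, 0],
  ],
)

```text
time_s: 45.37
position: [0.651, -0.0719, 0.1238]
tool_rot: [[-0.998, 0.069, 0.0], [0.069, 0.998, 0.002], [0.0, 0.002, -1.0]]
ft_force: [-0.1, 8.1, 0.8]
grip_width: 0.0298
```

>>> jog_arm(
  travel=[
    [0, -0.0007, 0],
  ],
  dr=[
    [0, 0, -0.01],
  ],
)

```text
time_s: 45.45
position: [0.6509, -0.0723, 0.1238]
tool_rot: [[-0.997, 0.079, -0.0], [0.079, 0.997, 0.002], [0.0, 0.002, -1.0]]
ft_force: [-0.5, 7.1, 1.7]
grip_width: 0.0302
```

>>> jog_arm(
  travel=[
    [0, -0.0007, 0],
  ],
  dr=[
    [0, 0, -0.015],
  ],
)

```text
time_s: 45.53
position: [0.6507, -0.073, 0.1237]
tool_rot: [[-0.996, 0.094, -0.001], [0.094, 0.996, 0.002], [0.001, 0.002, -1.0]]
ft_force: [-2.1, 5.7, 2.9]
grip_width: 0.0298
```

>>> jog_arm(
  travel=[
    [0, 0.007, 0],
    [0, 0, 0.036],
    [0, 0, 0.036],
    [-0.01, 0.02, 0.02],
    [-0.02, 0.03, 0.02],
    [-0.02, 0.035, 0.01],
    [-0.02, 0.035, 0],
    [-0.02, 0.035, 0],
    [-0.02, 0.035, 0],
    [0, 0, 0],
    [0, 0, 0],
    [0, 0, 0],
  ],
  dr=[
    [0, 0, 0],
    [0, 0, 0],
    [0, 0, 0],
    [0, 0, 0],
    [0, 0, 0],
    [0, 0, 0],
    [0, 0, 0],
    [0, 0, 0],
    [0, 0, 0],
    [0, 0, 0],
    [0, 0, 0],
    [0, 0, 0],
  ],
)

```text
time_s: 46.53
position: [0.5412, 0.1224, 0.2458]
tool_rot: [[-0.996, 0.094, 0.001], [0.094, 0.996, -0.001], [-0.001, -0.001, -1.0]]
ft_force: [0.7, -0.1, 0.4]
grip_width: 0.0295
```

```bash
python3 -c "
from plan import *
d=cam('top');crop(d,250,115,360,240,5,'t16.png')
d=cam('scene');crop(d,120,140,400,360,2,'s16.png')
o=observe();print(o['position'],o['ft_force'],o['time_s'])
"
```

```text
[0.54156533 0.12163173 0.24547669] [ 0.45807457  0.76926501 -0.37176676] 46.6333
```

View pics/t16.png

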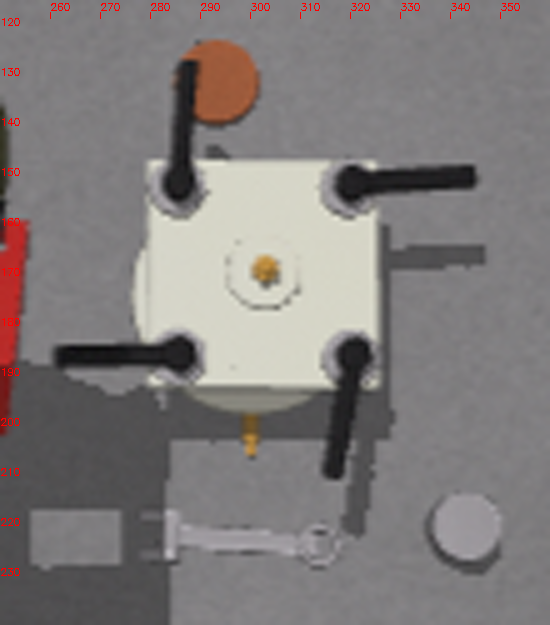

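View pics/s16.png

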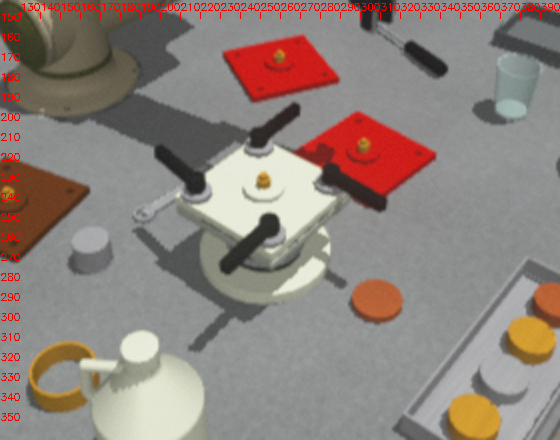

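```bash
python3 -c "
from rig import *
print(close_job())"
```

```text
the job is handed in; nothing more can be done
None
```

I tightened all four lever nuts in two crisscross passes and handed the job in at about 46.6 s. The arm is clear of the cell and touching nothing. No verdict is reported, so the clamp forces and the lid's level below are inferred from feel and pictures.

I can't tell nuts 1–4 apart in the pictures, so I name them by the lid's corner in world axes: A (+x +y), B (+x −y), C (−x −y), D (−x +y). A and C are one diagonal pair, B and D the other.

- **First pass:** I did A and C, then B and D, turning each by 48–58°. Each lever reading afterwards was within about 2° of its target.
- **Second pass:** I brought A and C up firm, then B and D, feeling the push while the lever moved. A plateaued at about 4.6 N with the lid still tilted, so I stopped it there, tightened C, then came back to A.
- **Last feel at each nut:**

| Nut | Push to move it | Note |
|---|---|---|
| A | about 6–6.5 N | one reading peaked at 8.1 N as it broke free |
| B | about 7 N | |
| C | between 6 and 7.6 N | after easing back, see below |
| D | about 6 N | not felt again after B was topped up |

- **Nut C ran high:** after A was firmed, C took 7.8 to 8.3 N with almost no movement, close to the 8.5 N overtightening limit. I eased it back about 4–5°. The force readings scatter by about ±0.7 N, so I can't rule out that it briefly passed the limit.
- **Final pictures:** the lid looks flat and centred, and the four levers stand within about 7° of each other. The spanner, stone and weight have not moved; the sampler, jug, beaker and driver look undisturbed in the wider view.

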